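Build a link pack on the two-pin fixture

ROBOT

A 6-joint arm with a two-finger parallel gripper is mounted at the origin on the work surface. World frame = base frame: x ahead of the robot, y to its left, z up, the work surface at z = 0. Lengths are in m, angles in degrees, forces in N, time in s.
With the tool pointing down it reaches from about 0.3 to 0.75 m from the base axis. Payload 8.5 kg.
Tool frame: the origin (TCP) lies midway between the tips of the shut fingers; the grasp point (between the pads) lies 19 mm behind it; z points along the fingers, y is the direction in which the jaws open and shut (so a half turn about z gives the same grasp; the last joint's range is limited). The gripper opens to 85 mm and grips with 20 to 120 N. Pads are 22 mm wide; open, the fingers measure 114 mm over their backs; the gripper's body (76 mm by 85 mm) begins 54 mm behind the grasp point. The pads swing forward as they close: fully open they stand 13 mm farther back than shut.
Start: joints at [63.295, 21.807, 74.336, -0, 83.858, -12.336], TCP at [0.136, 0.533, 0.231] pointing down, gripper open.
Joint ranges: [-178.18, 178.18], [-50.72, 133.34], [12.68, 142.11], [-81.47, 261.47], [9.98, 163.14], [-165.26, 165.26]. Speed limits (degrees/s): [136.94, 136.94, 180, 180, 180, 180].

INTERFACE

Orientations are given as a 3x3 rotation matrix whose columns are the frame's x, y, z axes.
In Python, from rig import status, eyes, env gives the robot as it stands. The module is installed in compiled form; this text tells all that it offers.
- The arm moves only by the tool play_rows, never from a script. Its argument "targets" is text: rows parted by semicolons, each of 5 numbers parted by spaces: the shift along the tool's x, y, z in m, then the turn about the tool's z in rad, then the closure, from 0 (fully open) to 1 (shut). A call has 1 to 5 rows; each row is the pose to reach, as a shift and turn from the pose commanded when the call began, along the tool's axes at that moment; what a row does not reach only later rows make up. A row lasts 1/10 s, in which the tool goes at most 50 mm and 8.59 degrees, less where a joint would pass 70% of its speed; a pose out of reach is approached as far as the arm can. A call with a gripper value outside its range is refused whole. The fingers move at their own pace and stop on an object; "force" is the grip in N (left out, the last holds). Time passes only in rows, so rows that repeat a pose let the fingers close. It gives the time, the measured TCP pose, the force and the opening at its end, in the units of the state.
- status.observe(): the state, without advancing time (a new reading comes with each control period).
- eyes.get_image(name): name is "side" or "top"; returns a dict with "pixels" (400x640x3 uint8, red, green, blue), "range_z" (400x640 float32, m along the optical axis (not along the pixel's ray), 0 where there is no reading), "mtx" (3x3 intrinsics, pixels), "k1" (the pictures are not rectified: a ray, as slopes to the right and down, at radius r is drawn at 1 + k1 r^2 times it, then the intrinsics apply), "world_to_cam" (4x4, takes a point from world to camera coordinates). Camera axes: x right, y up, looking along -z (the intrinsics and any distortion apply to the point x, -y, -z); pixel columns grow to the right and rows downward; lengths in m; the calibration is good to about 2 mm. A picture is of the moment at which its call begins.
- env.close_job(): hands the job in, once; it reports no verdict.
The state is a dict: "time_s": time; "q": joint angles; "qvel": joint speeds; "joint_efforts": joint torques, N m; "position": TCP position; "tool_rot": TCP orientation; "ft_force": force on the tool from outside, world axes, zero at the start; "wrist_torque": the same for the moment, N m; "grip_width": finger opening in m.
Only numpy, scipy, OpenCV 4.12 (cv2) and the standard library are available. Lean on these libraries where they do the work, as an engineer would, in place of code of your own. Each camera call takes 0.05 s, during which the arm holds its last target.

TASK

Build up the link pack on the two-pin fixture: lay the broad link over both pins first, then put the wide collar on the thick pin and the narrow collar on the thin pin, and last lay the slim link over both pins on top of the collars, every part sitting flat on the one below. Leave the tin, the bolt and the wrench where they lie.

Things in the scene. Friction and masses are not known exactly. Their poses are not given: they have to be found in the camera images.
- fixture: The pinning fixture, fixed to the bench: grey painted base plate 220 x 76 x 12 mm carrying two upright bright steel pins, 140 mm apart along its long axis. Origin: centre of the plate's underside, on the bench; x along the plate (through both pins), z up. Which pin stands at the +x end changes from start to start.
- pin_thick: The thick pin of the fixture, fixed: a round shoulder 42 mm in diameter and 14 mm high, on which the lower link rests, then a pin 22 mm in diameter, whose last 10 mm taper to an 11 mm tip. The tip is 94 mm above the origin. Origin: on the pin's axis at the top of the base plate (12 mm above the bench), z up.
- pin_thin: The thin pin of the fixture, fixed: same shoulder (42 mm diameter, 14 mm high) and same height (tip 94 mm above the origin) as the thick pin, but the pin is 12 mm in diameter, tapering over its last 10 mm to a 6 mm tip. Origin: on the pin's axis at the top of the base plate (12 mm above the bench), z up.
- broad_link_mid (a point): The broad link, loose, lying flat: rusty steel bar with a round eye at each end, 14 mm thick, 196 mm long; eyes 56 mm outside diameter, bore 30 mm, eye centres 140 mm apart (70 mm either side of the middle); the bar between them is 30 mm wide and about 84 mm of it is free between the eyes. Point: the middle of the link, half-way up; x along the link. Both ends and both faces are alike. About 0.7 kg.
- slim_link_mid (a point): The slim link, loose, lying flat: like the broad link but narrower: 12 mm thick, 188 mm long; eyes 48 mm outside diameter, bore 30 mm, eye centres 140 mm apart; bar 18 mm wide. Point: the middle of the link, half-way up; x along the link. Both ends and both faces are alike. About 0.4 kg.
- wide_collar_mid (a point): The wide collar, loose, standing upright: rusty steel sleeve, outside diameter 58 mm, bore 30 mm right through, 42 mm high. Point: its centre, half-way up; z along its axis. On the pin it stands on the broad link; gripped in its upper half, the fingertips stay clear of the link below. About 0.6 kg.
- narrow_collar_mid (a point): The narrow collar, loose, standing upright: rusty steel sleeve, outside diameter 40 mm, bore 20 mm right through, 42 mm high (as high as the wide one). Point: its centre, half-way up; z along its axis. About 0.3 kg.
- tin: Bystander: plain bare-metal tin, 72 mm diameter, 100 mm high, standing loose at the far right of the work. Origin: centre of its underside.
- bolt: Bystander: big bright steel hex-head bolt with a nut on it, 110 mm long, head and nut 36 mm across and shank 20 mm thick, lying loose at the far left. Origin: on the bench under the middle of its length; x from head to shank end.
- wrench: Bystander: steel wrench 200 mm long lying loose beyond the work. Origin: underside, at the middle of its length; x along it.
Mind the look-alikes: they are no part of the job. What is shaped like the part that bears slim_link_mid but green, pink or red is not meant.

How it is judged:
By the outcome, as a careful person would: the job done as asked, in the order asked, and still so for the second after the job is handed in, with the robot touching nothing.
It also fails if it takes over 106 s, if anything falls off the work surface, if the arm or the gripper's body presses on something with over 40 N, if the wrist force passes 120 N, or if a joint passes its speed limit or range.

## Working session

There is one attempt and no reset: what is moved stays moved. The work goes in short steps, Python scripts to look and compute and a tool call to move; the robot and the scene stay as the last step left them, time stands still between calls to the robot, and variables do not carry over. Pictures are saved under pics/ and viewed, and the job is handed in when it is done.

Besides the shell and the picture viewer there is one more tool, called after "Emit:" in YAML: its name, and indented under it one key for each argument. play_rows: Moves the arm, as the interface text tells. Its arguments: {"type":"object","properties":{"targets":{"type":"string"},"force":{"type":"number"}},"required":["targets"]}

```bash
mkdir -p pics; ls; python3 - <<'E'
from rig import status, eyes
import cv2,numpy as np
s=status.observe();print({k:np.round(v,3).tolist() for k,v in s.items()})
for n in ("top","side"):
    d=eyes.get_image(n);cv2.imwrite(f"pics/{n}0.png",d["pixels"][:,:,::-1])
    np.savez(f"{n}0.npz",**d);print(n,d["mtx"].tolist(),d["k1"],np.round(d["world_to_cam"],3).tolist())
E
```

```text
pics
{'time_s': 0.0, 'q': [63.294, 21.842, 74.384, -0.004, 83.857, -12.336], 'qvel': [-0.017, 0.026, -0.072, -0.024, -0.039, -0.023], 'joint_efforts': [0.0, -44.847, -23.128, -0.0, 0.005, 0.0], 'position': [0.136, 0.533, 0.231], 'tool_rot': [[-0.969, 0.248, -0.001], [0.248, 0.969, -0.001], [0.0, -0.001, -1.0]], 'ft_force': [-0.195, -0.609, -0.362], 'wrist_torque': [-0.002, 0.019, -0.016], 'grip_width': 0.085}
top [[466.51954863884725, 0.0, 318.35815209328854], [0.0, 466.51954863884725, 195.42026605831333], [0.0, 0.0, 1.0]] 0.04419425678583882 [[0.017, -1.0, 0.012, -0.029], [0.989, 0.019, 0.15, -0.524], [-0.15, 0.009, 0.989, -1.128], [0.0, 0.0, 0.0, 1.0]]
side [[497.73749105850226, 0.0, 315.4619403743861], [0.0, 497.73749105850226, 198.2202805662044], [0.0, 0.0, 1.0]] -0.053151786083009626 [[0.976, -0.217, 0.022, -0.505], [0.134, 0.677, 0.723, -0.114], [-0.172, -0.703, 0.69, -1.21], [0.0, 0.0, 0.0, 1.0]]
```

View pics/top0.png

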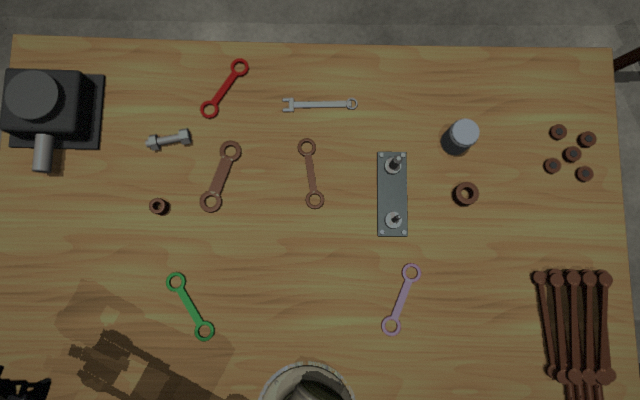

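View pics/side0.png

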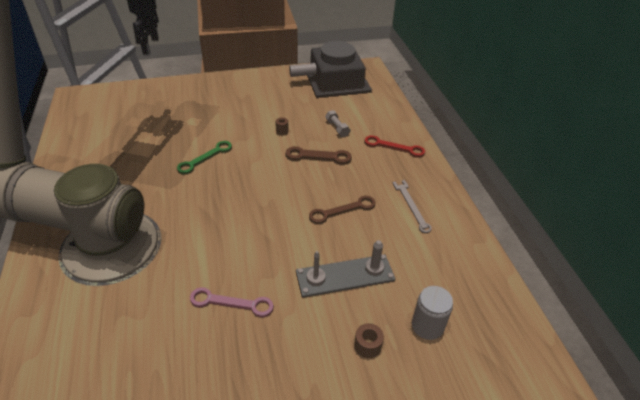

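```bash
cat > h.py <<'E'
import numpy as np,cv2
def norm(d,uv):
    uv=np.asarray(uv,float).reshape(-1,1,2)
    return cv2.undistortPoints(uv,d["mtx"],np.array([float(d["k1"]),0,0,0,0])).reshape(-1,2)
def plane(d,uv,z):
    n=norm(d,uv);W=d["world_to_cam"];R=W[:3,:3];c=-R.T@W[:3,3]
    r=np.c_[n[:,0],-n[:,1],-np.ones(len(n))]@R
    return c+r*((z-c[2])/r[:,2])[:,None]
def pts(d):
    H,Wd=d["range_z"].shape
    u,v=np.meshgrid(np.arange(Wd),np.arange(H))
    n=norm(d,np.stack([u,v],-1).reshape(-1,2));z=d["range_z"].reshape(-1,1)
    p=np.c_[n[:,:1]*z,-n[:,1:]*z,-z];W=d["world_to_cam"]
    return ((p-W[:3,3])@W[:3,:3]).reshape(H,Wd,3)
def proj(d,p):
    W=d["world_to_cam"];q=np.asarray(p)@W[:3,:3].T+W[:3,3]
    s=np.c_[q[:,0],-q[:,1]]/-q[:,2:];s*=1+d["k1"]*(s**2).sum(1,keepdims=True)
    return s*d["mtx"][[0,1],[0,1]]+d["mtx"][:2,2]
E
python3 - <<'E'
from h import *
for n in("top","side"):
    d=np.load(n+"0.npz");P=pts(d)
    R=dict(top=dict(broad=(195,135,247,217),slim=(293,132,330,213),narrow=(144,194,173,220),wide=(448,178,485,211)),
     side=dict(broad=(280,140,357,170),slim=(303,190,382,228),narrow=(272,114,293,139),wide=(350,318,388,360)))[n]
    for k,(a,b,c,e) in R.items():
        q=P[b:e,a:c].reshape(-1,3);h=q[:,2]
        m=h>.007
        print(n,k,m.sum(),"hist",np.round(np.percentile(h,[5,20,50]),4),np.round(np.percentile(h[m],[10,50,80,95]),4),q[m].mean(0).round(4))
    # table bias
    print(np.round(P[250:260,255:265,2].mean() if n=="top" else P[180:190,250:260,2].mean(),4))
d=np.load("top0.npz")
im=d["pixels"][130:250,135:495,::-1]
cv2.imwrite("pics/topz1.png",cv2.resize(im[:, :200],None,fx=4,fy=4,interpolation=cv2.INTER_CUBIC))
cv2.imwrite("pics/topz2.png",cv2.resize(im[10:,225:],None,fx=5,fy=5,interpolation=cv2.INTER_CUBIC))
E
```

```text
top broad 991 hist [-0.0031 -0.001   0.0014] [0.0107 0.0144 0.0164 0.0185] [0.5696 0.2281 0.0368]
top slim 592 hist [-0.003  -0.0009  0.0015] [0.0095 0.0126 0.0145 0.0167] [0.5816 0.0017 0.0345]
top narrow 262 hist [-0.0031 -0.0006  0.0023] [0.0141 0.0404 0.0438 0.0462] [0.4885 0.371  0.0523]
top wide 462 hist [-0.0025 -0.0001  0.003 ] [0.0188 0.0414 0.0437 0.0457] [ 0.5358 -0.3857  0.0415]
0.0007
side broad 596 hist [-0.0028 -0.0011  0.0011] [0.0091 0.0133 0.0153 0.0172] [0.5739 0.2154 0.0238]
side slim 503 hist [-0.0028 -0.0013  0.0006] [0.0087 0.0118 0.0133 0.0153] [ 0.579  -0.0258  0.037 ]
side narrow 181 hist [-0.0028 -0.0009  0.0019] [0.0133 0.0336 0.0414 0.0444] [0.4906 0.3632 0.0356]
side wide 789 hist [-0.0016  0.0002  0.0061] [0.0143 0.0403 0.0428 0.0443] [ 0.5375 -0.3991  0.0384]
-0.0002
```

View pics/topz1.png

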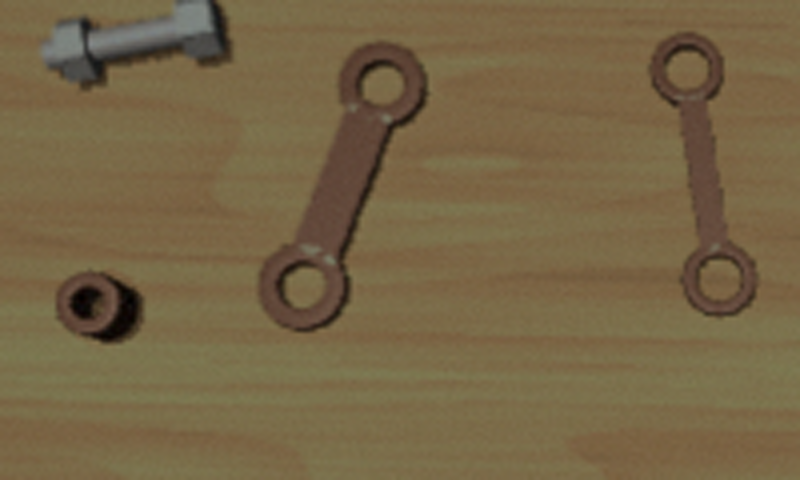

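View pics/topz2.png

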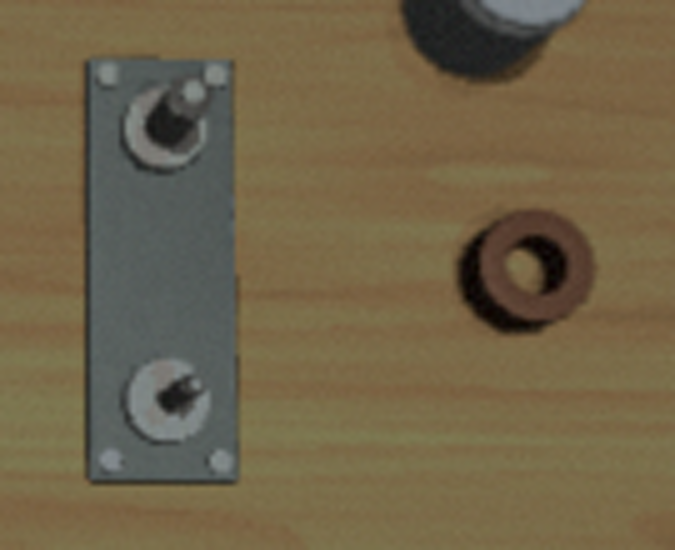

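```bash
cat > m.py <<'E'
from h import *
R=dict(top=dict(broad=(195,135,247,217),slim=(293,132,330,213),narrow=(144,194,173,220),wide=(448,178,485,211),fix=(370,145,415,243)),
     side=dict(broad=(280,140,357,170),slim=(303,190,382,228),narrow=(272,114,293,139),wide=(350,318,388,360),fix=(290,232,400,300)))
Z=dict(broad=.014,slim=.012,narrow=.042,wide=.042)
def mask(d,box,rel=0):
    a,b,c,e=box;im=d["pixels"][b:e,a:c].astype(int)
    return im
if __name__=="__main__":
  for n in("top","side"):
    d=np.load(n+"0.npz");P=pts(d)
    for k,z in Z.items():
        a,b,c,e=R[n][k]
        im=d["pixels"].astype(float);g=cv2.GaussianBlur(im,(3,3),0)
        hm=cv2.medianBlur(P[:,:,2].astype(np.float32),3)
        m=np.zeros(hm.shape,bool);m[b:e,a:c]=True
        rust=(g[:,:,0]/(g[:,:,1]+1)>1.28)
        m&=(hm>(.006 if z<.02 else .034))&(g[:,:,0]>45)
        v,u=np.nonzero(m);X=plane(d,np.c_[u,v],z)[:,:2]
        mid=X.mean(0);w,V=np.linalg.eigh(np.cov(X.T));ax=V[:,1]
        t=(X-mid)@ax
        (cc,rad)=cv2.minEnclosingCircle(X.astype(np.float32)*1000)
        print(n,k,m.sum(),"mid",mid.round(4),"yaw",np.degrees(np.arctan2(ax[1],ax[0])).round(1),"len",(t.max()-t.min()).round(3),"mec",np.round(cc,1),round(rad,1), "midrange",((t.max()+t.min())/2*ax+mid).round(4))
    # plate
    a,b,c,e=R[n]["fix"]
    im=d["pixels"].astype(int);sub=im[b:e,a:c]
    m=(sub[:,:,0]-sub[:,:,2]<8).astype(np.uint8)
    m=cv2.morphologyEx(m,cv2.MORPH_OPEN,np.ones((3,3)))
    cs,_=cv2.findContours(m,cv2.RETR_EXTERNAL,cv2.CHAIN_APPROX_NONE);q=max(cs,key=cv2.contourArea).reshape(-1,2)+[a,b]
    X=plane(d,q,.012)[:,:2]
    r=cv2.minAreaRect((X*1000).astype(np.float32));print(n,"plate",np.round(r[0],1),np.round(r[1],1),round(r[2],2))
    cv2.imwrite(f"pics/fixmask_{n}.png",m*255)
    s=cv2.resize(d["pixels"][b:e,a:c,::-1],None,fx=6,fy=6,interpolation=cv2.INTER_CUBIC);cv2.imwrite(f"pics/fix_{n}.png",cv2.convertScaleAbs(s,alpha=1.6))
E
python3 m.py
```

```text
top broad 988 mid [0.5732 0.2328] yaw 161.6 len 0.195 mec [573.4 230.7] 97.5 midrange [0.574  0.2325]
top slim 588 mid [0.587  0.0021] yaw -170.4 len 0.187 mec [587.5   0.9] 93.3 midrange [0.5873 0.0022]
top narrow 157 mid [0.4916 0.3795] yaw 166.9 len 0.039 mec [491.5 379.1] 20.1 midrange [0.4916 0.3795]
top wide 316 mid [ 0.5379 -0.3905] yaw 68.6 len 0.059 mec [ 538.5 -389.7] 29.6 midrange [ 0.5382 -0.3897]
top plate [ 538.4 -207.6] [215.6  75.1] 1.05
side broad 620 mid [0.5775 0.2267] yaw 162.1 len 0.193 mec [576.1 228.4] 97.1 midrange [0.5758 0.2273]
side slim 517 mid [ 0.5862 -0.0021] yaw -170.1 len 0.188 mec [ 5.887e+02 -5.000e-01] 94.3 midrange [ 0.5888 -0.0016]
side narrow 87 mid [0.492 0.372] yaw 79.7 len 0.043 mec [491.7 371.9] 23.4 midrange [0.4919 0.3714]
side wide 497 mid [ 0.5403 -0.394 ] yaw 69.6 len 0.061 mec [ 540.6 -394. ] 31.0 midrange [ 0.5405 -0.3934]
side plate [ 538.8 -211.4] [213.  71.] 0.12
```

```bash
python3 - <<'E'
import cv2
a=cv2.imread("pics/fix_top.png");print(a.shape);b=cv2.imread("pics/fix_side.png");print(b.shape)
E
```

```text
(588, 270, 3)
(408, 660, 3)
```

View pics/fix_top.png

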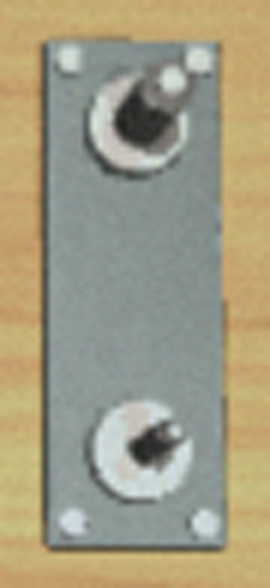

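View pics/fix_side.png

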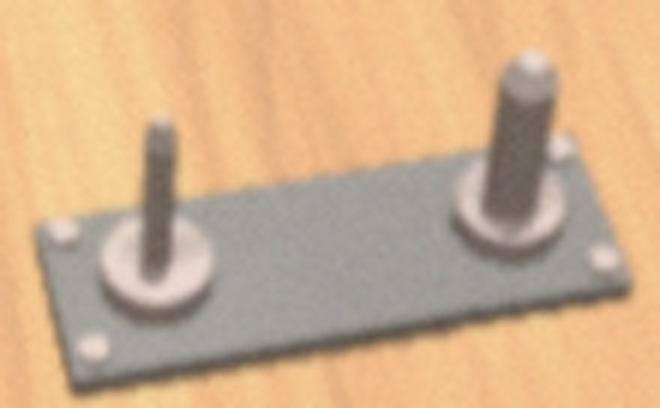

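```bash
python3 - <<'E'
from h import *
T=np.load("top0.npz");S=np.load("side0.npz")
for d in(T,S):
    W=d["world_to_cam"];print("cam",(-W[:3,:3].T@W[:3,3]).round(3))
f=lambda x,y,a,b:((x+.5)/6-.5+a,(y+.5)/6-.5+b)
for d,n,o,L in((T,"top",(370,145),dict(thickTip=(173,78,.106),thinTip=(175,430,.106),thickSh=(137,121,.026),thinSh=(141,450,.026))),
  (S,"side",(290,232),dict(thickTip=(532,60,.106),thinTip=(161,121,.106),thickSh=(511,203,.026),thinSh=(158,258,.026)))):
    for k,(x,y,z) in L.items(): print(n,k,plane(d,[f(x,y,*o)],z)[0].round(4))
    a=[((x+.5)/6-.5+o[0],(y+.5)/6-.5+o[1]) for x,y in ([(69,60),(199,60),(74,521),(205,521)] if n=="top" else [(64,233),(94,348),(604,259),(563,149)])]
    q=plane(d,a,.015);print("screws",q.round(4)[:,:2].tolist(),q.mean(0).round(4))
E
```

```text
cam [ 0.349 -0.008  1.194]
cam [ 0.3   -0.883  0.928]
top thickTip [ 0.6092 -0.2081  0.106 ]
top thinTip [ 0.4683 -0.2077  0.106 ]
top thickSh [ 0.6092 -0.2073  0.026 ]
top thinSh [ 0.4684 -0.2081  0.026 ]
screws [[0.6381, -0.1799], [0.6391, -0.2361], [0.4389, -0.1815], [0.44, -0.2367]] [ 0.539  -0.2085  0.015 ]
side thickTip [ 0.6105 -0.2075  0.106 ]
side thinTip [ 0.4705 -0.2087  0.106 ]
side thickSh [ 0.6104 -0.2103  0.026 ]
side thinSh [ 0.4713 -0.2087  0.026 ]
screws [[0.4406, -0.1815], [0.4409, -0.2366], [0.6411, -0.2356], [0.6427, -0.1801]] [ 0.5413 -0.2085  0.015 ]
```

```bash
python3 - <<'E'
from h import *
T=np.load("top0.npz");S=np.load("side0.npz")
g=lambda x,y,f,a,b:((x+.5)/f-.5+a,(y+.5)/f-.5+b)
for k,x,y,f,a,b,z in(("b1",383,84,4,135,130,.014),("b2",304,286,4,135,130,.014),("s1",687,69,4,135,130,.012),("s2",720,279,4,135,130,.012),("n",90,303,4,135,130,.042),("w",537,267,5,360,140,.042)):
    print(k,plane(T,[g(x,y,f,a,b)],z)[0].round(4))
im=S["pixels"][:,:,::-1]
A=cv2.convertScaleAbs(cv2.resize(im[105:230,262:392],None,fx=4.5,fy=4.5,interpolation=cv2.INTER_CUBIC),alpha=1.6)
B=cv2.convertScaleAbs(cv2.resize(im[315:365,345:395],None,fx=4.5,fy=4.5,interpolation=cv2.INTER_CUBIC),alpha=1.6)
C=np.zeros((A.shape[0],A.shape[1]+B.shape[1],3),np.uint8);C[:,:A.shape[1]]=A;C[:B.shape[0],A.shape[1]:]=B
print(A.shape,C.shape);cv2.imwrite("pics/sz.png",C)
E
```

```text
b1 [0.6408 0.2102 0.014 ]
b2 [0.5081 0.2542 0.014 ]
s1 [0.6555 0.0142 0.012 ]
s2 [ 0.5179 -0.0099  0.012 ]
n [0.4913 0.3783 0.042 ]
w [ 0.537  -0.3902  0.042 ]
(562, 585, 3) (562, 810, 3)
```

View pics/sz.png

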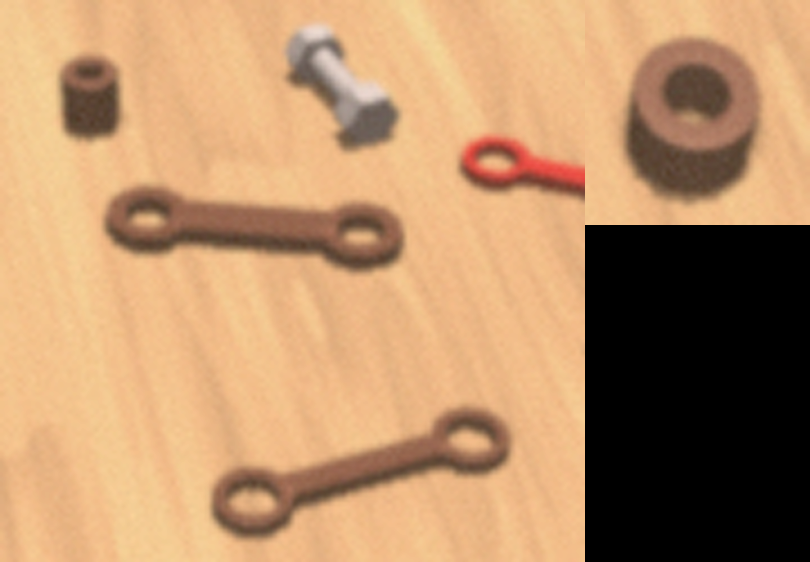

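```bash
cat > go.py <<'E'
import sys,numpy as np
from rig import status
s=status.observe();R=np.array(s["tool_rot"]);p=np.array(s["position"])
x,y,z,a=map(float,sys.argv[1:5])
d=R.T@(np.array([x,y,z])-p);cur=np.degrees(np.arctan2(R[1,0],R[0,0]))
t=-((a-cur+90)%180-90) # half turn equal
print("t",round(s["time_s"],2),"pos",p.round(4),"xang",cur.round(2),"shift",d.round(4),"turn",np.radians(t).round(4),"q",np.round(s["q"],0),"F",np.round(s["ft_force"],1),"w",round(s["grip_width"],4))
E
python3 go.py .575 .232 .10 161.6
```

```text
t 0.1 pos [0.1364 0.5325 0.2308] xang 165.63 shift [-0.4995 -0.1821  0.1309] turn 0.0703 q [ 63.  22.  74.  -0.  84. -12.] F [-0.   0.6 -0.1] w 0.0856
```

Emit:
play_rows:
  targets: "-0.045 -0.016 0.01 0.01 0;-0.09 -0.033 0.02 0.02 0;-0.135 -0.049 0.03 0.03 0;-0.18 -0.066 0.04 0.04 0;-0.225 -0.082 0.05 0.07 0"

```text
time_s: 0.6
position: [0.3353, 0.3961, 0.1808]
tool_rot: [[-0.949, 0.316, -0.0], [0.316, 0.949, -0.0], [0.0, -0.0, -1.0]]
ft_force: [2.2, 1.1, 0.3]
grip_width: 0.0855
```

```bash
python3 go.py .575 .232 .10 161.6
```

```text
t 0.6 pos [0.3353 0.3961 0.1808] xang 161.59 shift [-0.2793 -0.0799  0.0807] turn -0.0002 q [ 37.  21.  84.   0.  75. -35.] F [2.2 1.1 0.3] w 0.0855
```

Emit:
play_rows:
  targets: "-0.045 -0.013 0.01 0 0;-0.09 -0.026 0.02 0 0;-0.135 -0.039 0.035 0 0;-0.18 -0.052 0.05 0 0;-0.225 -0.065 0.065 0 0"

```text
time_s: 1.1
position: [0.5284, 0.2635, 0.1155]
tool_rot: [[-0.949, 0.315, -0.001], [0.315, 0.949, -0.0], [0.0, -0.0, -1.0]]
ft_force: [-0.2, 0.4, -0.5]
grip_width: 0.0858
```

Emit:
play_rows:
  targets: "-0.03 -0.008 0.01 0 0;-0.054 -0.015 0.016 0 0;-0.054 -0.015 0.016 0 0"

```text
time_s: 1.4
position: [0.5753, 0.2314, 0.0986]
tool_rot: [[-0.948, 0.318, -0.002], [0.318, 0.948, -0.001], [0.001, -0.001, -1.0]]
ft_force: [-1.6, 0.8, -0.3]
grip_width: 0.0854
```

```bash
python3 go.py .575 .232 .002 161.6
```

```text
t 1.4 pos [0.5753 0.2314 0.0986] xang 161.44 shift [0.0004 0.0006 0.0966] turn -0.0029 q [ 11.  35.  74.  -0.  71. -60.] F [-1.6  0.8 -0.3] w 0.0854
```

Emit:
play_rows:
  targets: "0 0 0.04 0 0;0 0 0.075 0 0;0 0 0.09 0 0;0 0 0.0955 0 0;0 0 0.0955 0 0"

```text
time_s: 1.9
position: [0.5731, 0.234, 0.0047]
tool_rot: [[-0.949, 0.315, -0.001], [0.315, 0.949, -0.0], [0.001, -0.0, -1.0]]
ft_force: [-0.9, 0.7, 0.4]
grip_width: 0.0856
```

Emit:
play_rows:
  targets: "0 0 0 0 1;0 0 0 0 1;0 0 0 0 1;0 0 0 0 1;0 0 0 0 1"
  force: 70

```text
time_s: 2.4
position: [0.5742, 0.2339, 0.006]
tool_rot: [[-0.949, 0.315, 0.002], [0.315, 0.949, 0.001], [-0.002, 0.001, -1.0]]
ft_force: [-0.9, 0.7, 6.5]
grip_width: 0.0278
```

Emit:
play_rows:
  targets: "0 0 0 0 1;0 0 0 0 1;0 0 0 0 1;0 0 0 0 1;0 0 0 0 1"
  force: 70

```text
time_s: 2.9
position: [0.5742, 0.2339, 0.006]
tool_rot: [[-0.949, 0.315, 0.002], [0.315, 0.949, 0.001], [-0.002, 0.001, -1.0]]
ft_force: [-0.5, 1.0, 6.8]
grip_width: 0.0279
```

```bash
python3 go.py .575 .232 .16 161.6
```

```text
t 2.9 pos [0.5742 0.2339 0.006 ] xang 161.62 shift [-0.0016 -0.0014 -0.154 ] turn 0.0003 q [ 11.  42.  79.   0.  59. -60.] F [-0.5  1.   6.8] w 0.0279
```

Emit:
play_rows:
  targets: "0 0 -0.02 0 1;0 0 -0.06 0 1;0 0 -0.105 0 1;0 0 -0.15 0 1;0 0 -0.15 0 1"

```text
time_s: 3.4
position: [0.5756, 0.2341, 0.1605]
tool_rot: [[-0.949, 0.315, 0.01], [0.315, 0.949, 0.002], [-0.009, 0.005, -1.0]]
ft_force: [0.5, -0.3, -6.9]
grip_width: 0.0275
```

```bash
python3 go.py .540 -.208 .16 180.2; python3 - <<'E'
from rig import eyes
import cv2,numpy as np
for n in("top","side"):
    d=eyes.get_image(n);np.savez(n+"1.npz",**d);cv2.imwrite(f"pics/{n}1.png",cv2.convertScaleAbs(d["pixels"][:,:,::-1],alpha=1.4))
E
```

```text
t 3.4 pos [0.5756 0.2341 0.1605] xang 161.62 shift [-0.1055 -0.4308 -0.0008] turn -0.3242 q [ 11.  32.  69.  -0.  78. -60.] F [ 0.5 -0.3 -6.9] w 0.0275
```

View pics/top1.png

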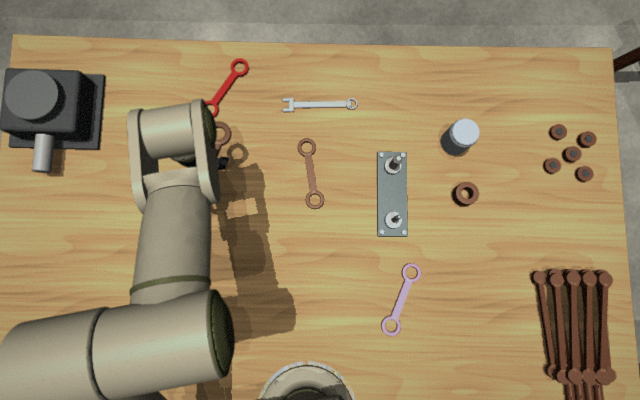

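View pics/side1.png

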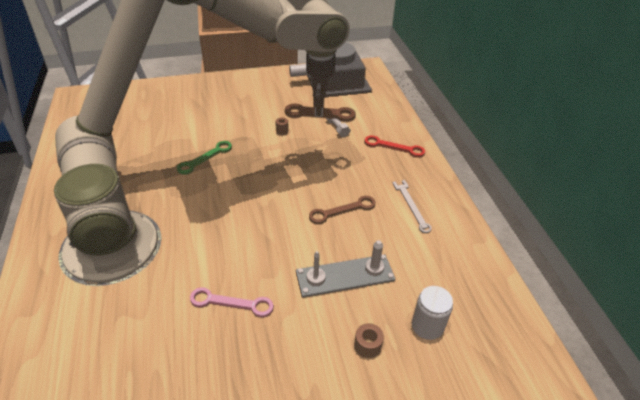

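Emit:
play_rows:
  targets: "-0.01 -0.042 0 -0.04 1;-0.02 -0.084 0 -0.08 1;-0.03 -0.126 0 -0.12 1;-0.041 -0.168 0 -0.16 1;-0.051 -0.21 0 -0.2 1"

```text
time_s: 4.0
position: [0.554, 0.0168, 0.1516]
tool_rot: [[-0.993, 0.119, -0.006], [0.119, 0.993, 0.001], [0.006, 0.0, -1.0]]
ft_force: [1.3, -1.4, -8.5]
grip_width: 0.0275
```

```bash
python3 go.py .540 -.208 .16 180.2
```

```text
t 4.0 pos [0.554  0.0168 0.1516] xang 173.18 shift [-0.0128 -0.2249 -0.0085] turn -0.1226 q [-10.  26.  81.  -0.  73. -94.] F [ 1.3 -1.4 -8.5] w 0.0275
```

Emit:
play_rows:
  targets: "-0.003 -0.045 -0.002 -0.03 1;-0.005 -0.09 -0.004 -0.06 1;-0.008 -0.135 -0.006 -0.09 1;-0.01 -0.18 -0.008 -0.12 1;-0.013 -0.215 -0.008 -0.123 1"

```text
time_s: 4.5
position: [0.5411, -0.1987, 0.1597]
tool_rot: [[-1.0, -0.002, -0.005], [-0.002, 1.0, 0.003], [0.005, 0.003, -1.0]]
ft_force: [1.3, -0.2, -7.8]
grip_width: 0.0272
```

Emit:
play_rows:
  targets: "0 0 0 0 1;0 0 0 0 1;0 0 0 0 1"

```text
time_s: 4.8
position: [0.5421, -0.1955, 0.161]
tool_rot: [[-1.0, -0.003, -0.003], [-0.003, 1.0, 0.002], [0.003, 0.002, -1.0]]
ft_force: [0.1, -0.8, -8.7]
grip_width: 0.0271
```

```bash
python3 go.py .540 -.208 .15 180.2; python3 - <<'E'
from rig import eyes
import cv2,numpy as np
for n in("top","side"):
    d=eyes.get_image(n);np.savez(n+"2.npz",**d)
    a,b,c,e=(340,100,460,260) if n=="top" else (270,180,420,310)
    cv2.imwrite(f"pics/{n}2.png",cv2.convertScaleAbs(cv2.resize(d["pixels"][b:e,a:c,::-1],None,fx=3.7 if n=="top" else 5,fy=3.7 if n=="top" else 4.6),alpha=1.6))
E
```

```text
t 4.8 pos [ 0.5421 -0.1955  0.161 ] xang -179.84 shift [ 0.0021 -0.0126  0.011 ] turn -0.0006 q [ -32.   28.   76.    0.   76. -122.] F [ 0.1 -0.8 -8.7] w 0.0271
```

View pics/top2.png

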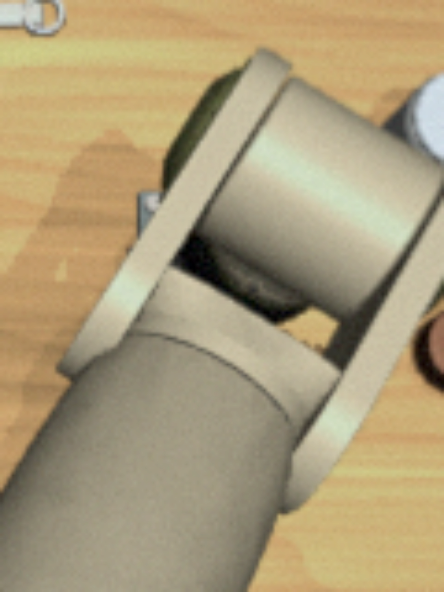

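View pics/side2.png

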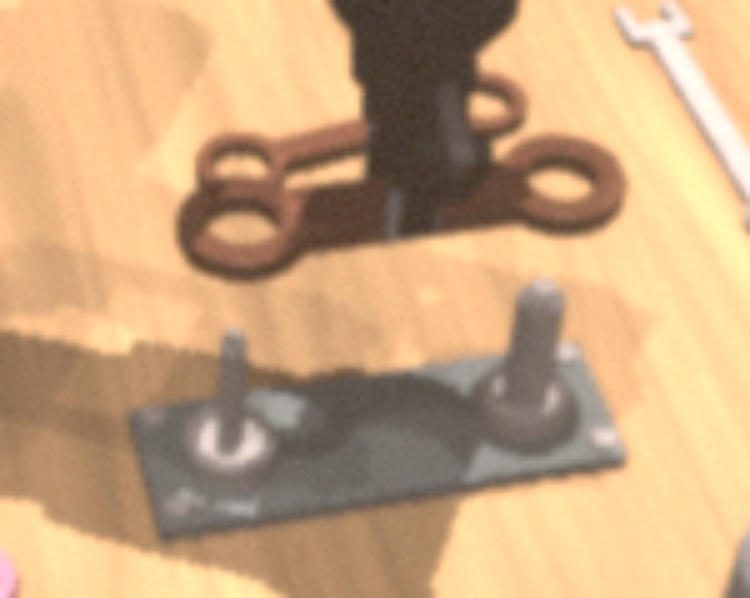

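```bash
python3 - <<'E'
from h import *
S=np.load("side2.npz")
f=lambda x,y:((x+.5)/5-.5+270,(y+.5)/4.6-.5+180)
for z in(.165,.169,.173):
  q=plane(S,[f(239,223),f(562,182)],z);print(z,q[:,:2].round(4).tolist(),q.mean(0).round(4),np.linalg.norm(q[0]-q[1]),np.degrees(np.arctan2(*(q[1]-q[0])[[1,0]])))
E
```

```text
0.165 [[0.4744, -0.1946], [0.6156, -0.1965]] [ 0.545  -0.1955  0.165 ] 0.14130041415861216 -0.7893053498234402
0.169 [[0.4734, -0.1982], [0.614, -0.2001]] [ 0.5437 -0.1991  0.169 ] 0.1405600226831419 -0.7893053498234295
0.173 [[0.4725, -0.2018], [0.6123, -0.2037]] [ 0.5424 -0.2028  0.173 ] 0.13981963120767157 -0.7893053498235099
```

Emit:
play_rows:
  targets: "0.001 -0.006 0.005 0 1;0.0022 -0.0125 0.011 0 1;0.0022 -0.0125 0.011 0 1;0.0022 -0.0125 0.011 0 1"

```text
time_s: 5.3
position: [0.5405, -0.2094, 0.1515]
tool_rot: [[-1.0, -0.002, -0.0], [-0.002, 1.0, 0.0], [0.0, 0.0, -1.0]]
ft_force: [0.1, -0.1, -8.0]
grip_width: 0.0275
```

```bash
python3 go.py .540 -.208 .045 180.2
```

```text
t 5.3 pos [ 0.5405 -0.2094  0.1515] xang -179.9 shift [0.0004 0.0014 0.1065] turn -0.0017 q [ -33.   29.   77.    0.   75. -123.] F [ 0.1 -0.1 -8. ] w 0.0275
```

Emit:
play_rows:
  targets: "0.0005 0.001 0.02 0 1;0.0005 0.001 0.035 0 1;0.0005 0.001 0.045 0 1;0.0005 0.001 0.055 0 1;0.0005 0.001 0.065 0 1"

```text
time_s: 5.8
position: [0.5404, -0.2084, 0.0866]
tool_rot: [[-1.0, -0.002, 0.001], [-0.002, 1.0, -0.001], [-0.001, -0.001, -1.0]]
ft_force: [-0.3, 0.4, -7.9]
grip_width: 0.0274
```

```bash
python3 go.py .540 -.208 .032 180.2; python3 - <<'E'
from rig import eyes
import cv2,numpy as np
for n in("side",):
    d=eyes.get_image(n);np.savez(n+"3.npz",**d)
    a,b,c,e=(270,180,420,310)
    cv2.imwrite(f"pics/{n}3.png",cv2.convertScaleAbs(cv2.resize(d["pixels"][b:e,a:c,::-1],None,fx=5,fy=4.6),alpha=1.8))
E
```

```text
t 5.8 pos [ 0.5404 -0.2084  0.0866] xang -179.87 shift [0.0005 0.0004 0.0546] turn -0.0012 q [ -33.   33.   82.    0.   66. -123.] F [-0.3  0.4 -7.9] w 0.0274
```

View pics/side3.png

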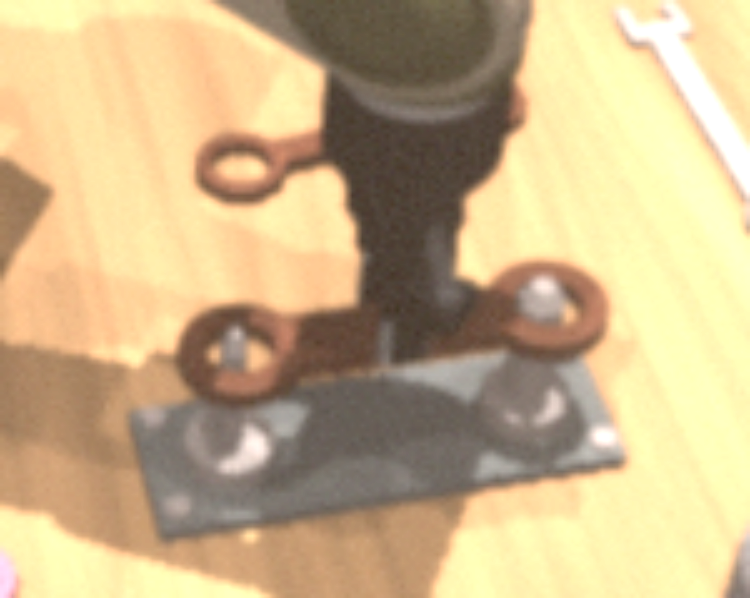

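Emit:
play_rows:
  targets: "0 0 0.015 0 1;0 0 0.03 0 1;0 0 0.042 0 1;0 0 0.048 0 1;0 0 0.05 0 1"

```text
time_s: 6.35
position: [0.5401, -0.2083, 0.0364]
tool_rot: [[-1.0, -0.002, -0.0], [-0.002, 1.0, 0.0], [0.0, 0.0, -1.0]]
ft_force: [-0.9, 0.0, -7.7]
grip_width: 0.0275
```

Emit:
play_rows:
  targets: "0 0 0.002 0 1;0 0 0.004 0 1"

```text
time_s: 6.55
position: [0.5405, -0.2085, 0.0333]
tool_rot: [[-1.0, -0.002, 0.001], [-0.002, 1.0, -0.001], [-0.001, -0.001, -1.0]]
ft_force: [0.5, -0.2, -8.2]
grip_width: 0.0275
```

Emit:
play_rows:
  targets: "0 0 0.0015 0 1;0 0 0.003 0 1;0 0 0.003 0 1"

```text
time_s: 6.85
position: [0.5404, -0.2084, 0.032]
tool_rot: [[-1.0, -0.002, 0.002], [-0.002, 1.0, -0.001], [-0.002, -0.001, -1.0]]
ft_force: [-5.6, 1.8, 10.1]
grip_width: 0.0279
```

Emit:
play_rows:
  targets: "0 0 0 0 0;0 0 0 0 0;0 0 0 0 0;0 0 0 0 0;0 0 -0.01 0 0"

```text
time_s: 7.35
position: [0.5397, -0.208, 0.0392]
tool_rot: [[-1.0, -0.002, -0.002], [-0.002, 1.0, 0.001], [0.002, 0.001, -1.0]]
ft_force: [-0.4, -0.4, -0.9]
grip_width: 0.0855
```

Emit:
play_rows:
  targets: "0 0 -0.04 0 0;0 0 -0.08 0 0;0 0 -0.12 0 0;0 0 -0.15 0 0;0 0 -0.15 0 0"

```text
time_s: 7.85
position: [0.5415, -0.2091, 0.1951]
tool_rot: [[-1.0, -0.002, 0.008], [-0.002, 1.0, -0.005], [-0.008, -0.005, -1.0]]
ft_force: [0.2, -0.8, -0.6]
grip_width: 0.0855
```

```bash
python3 go.py .539 -.391 .16 180.2; python3 - <<'E'
from rig import eyes
import cv2,numpy as np
for n in("side",):
    d=eyes.get_image(n);np.savez(n+"4.npz",**d)
    a,b,c,e=(270,180,420,310)
    cv2.imwrite(f"pics/{n}4.png",cv2.convertScaleAbs(cv2.resize(d["pixels"][b:e,a:c,::-1],None,fx=5,fy=4.6),alpha=1.8))
E
```

```text
t 7.85 pos [ 0.5415 -0.2091  0.1951] xang -179.86 shift [ 0.0032 -0.1818  0.0359] turn -0.0011 q [ -33.   26.   73.   -0.   80. -123.] F [ 0.2 -0.8 -0.6] w 0.0855
```

View pics/side4.png

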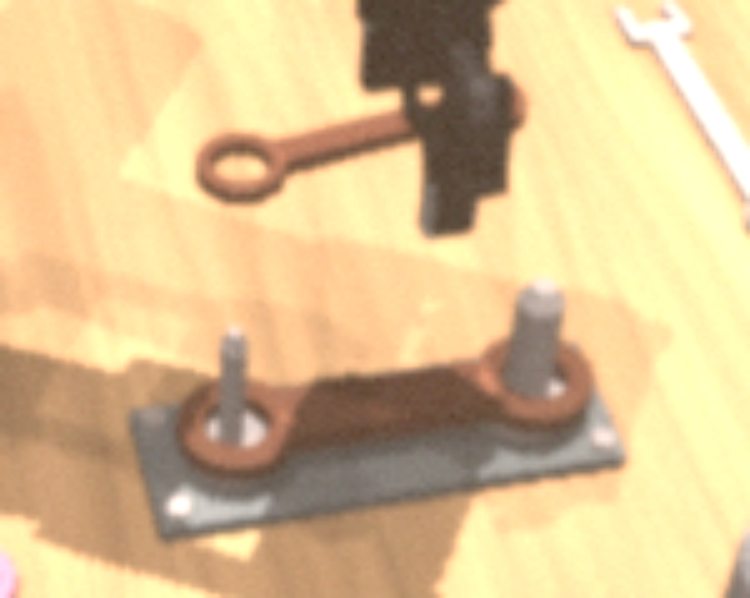

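Emit:
play_rows:
  targets: "0.001 -0.045 0.01 0 0;0.002 -0.09 0.02 0 0;0.003 -0.135 0.03 0 0;0.003 -0.18 0.036 0 0;0.003 -0.182 0.036 0 0"

```text
time_s: 8.4
position: [0.5358, -0.3947, 0.1505]
tool_rot: [[-1.0, 0.003, -0.003], [0.003, 1.0, 0.002], [0.003, 0.002, -1.0]]
ft_force: [0.7, 0.8, -0.7]
grip_width: 0.0855
```

Emit:
play_rows:
  targets: "0 0 0 0 0;0 0 0 0 0;0 0 0 0 0"

```text
time_s: 8.7
position: [0.5379, -0.3889, 0.1541]
tool_rot: [[-1.0, -0.004, -0.0], [-0.004, 1.0, 0.0], [0.0, 0.0, -1.0]]
ft_force: [0.4, -0.3, 0.3]
grip_width: 0.0855
```

```bash
python3 go.py .539 -.391 .008 180.2
```

```text
t 8.7 pos [ 0.5379 -0.3889  0.1541] xang -179.79 shift [-0.0011 -0.0022  0.1461] turn 0.0003 q [ -46.   37.   61.    0.   82. -136.] F [ 0.4 -0.3  0.3] w 0.0855
```

Emit:
play_rows:
  targets: "-0.001 -0.002 0.04 0 0;-0.001 -0.002 0.08 0 0;-0.001 -0.002 0.115 0 0;-0.001 -0.002 0.135 0 0;-0.001 -0.002 0.144 0 0"

```text
time_s: 9.2
position: [0.5383, -0.3906, 0.0081]
tool_rot: [[-1.0, -0.003, -0.002], [-0.003, 1.0, 0.002], [0.002, 0.002, -1.0]]
ft_force: [-0.4, 0.4, 0.8]
grip_width: 0.0851
```

Emit:
play_rows:
  targets: "0 0 0 0 0;0 0 0 0 1;0 0 0 0 1;0 0 0 0 1;0 0 0 0 1"
  force: 70

```text
time_s: 9.7
position: [0.5393, -0.3925, 0.0122]
tool_rot: [[-1.0, -0.002, 0.002], [-0.002, 1.0, -0.002], [-0.002, -0.002, -1.0]]
ft_force: [-0.7, 2.2, 6.4]
grip_width: 0.0568
```

Emit:
play_rows:
  targets: "0 0 0 0 1;0 0 0 0 1;0 0 0 0 1"

```text
time_s: 10.0
position: [0.5393, -0.3925, 0.0122]
tool_rot: [[-1.0, -0.002, 0.002], [-0.002, 1.0, -0.002], [-0.002, -0.002, -1.0]]
ft_force: [0.1, 3.2, 7.5]
grip_width: 0.0569
```

```bash
python3 go.py .539 -.391 .15 180.2;python3 - <<'E'
from rig import eyes
import cv2,numpy as np
for n in("side",):
    d=eyes.get_image(n)
    a,b,c,e=(290,260,440,390)
    cv2.imwrite(f"pics/{n}5.png",cv2.convertScaleAbs(cv2.resize(d["pixels"][b:e,a:c,::-1],None,fx=5,fy=4.6),alpha=1.8))
E
```

```text
t 10.0 pos [ 0.5393 -0.3925  0.0122] xang -179.86 shift [-1.000e-04  1.300e-03 -1.378e-01] turn -0.0011 q [ -46.   45.   70.    0.   65. -136.] F [0.1 3.2 7.5] w 0.0569
```

View pics/side5.png

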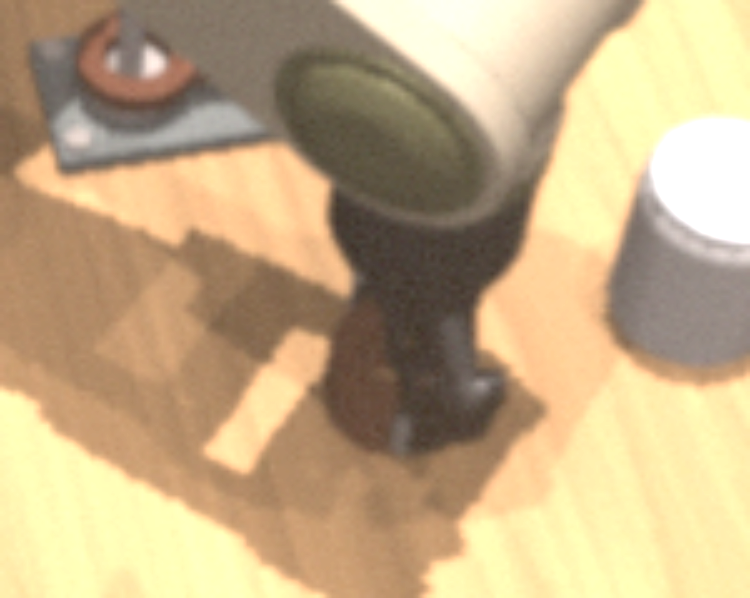

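Emit:
play_rows:
  targets: "0 0 -0.02 0 1;0 0 -0.06 0 1;0 0 -0.105 0 1;0 0 -0.145 0 1;0 0 -0.145 0 1"

```text
time_s: 10.55
position: [0.5401, -0.3937, 0.1617]
tool_rot: [[-1.0, -0.002, 0.008], [-0.002, 1.0, -0.009], [-0.008, -0.009, -1.0]]
ft_force: [0.6, -0.3, -4.9]
grip_width: 0.0569
```

Emit:
play_rows:
  targets: "0 0 0 0 1;0 0 0 0 1"

```text
time_s: 10.75
position: [0.5378, -0.3915, 0.1525]
tool_rot: [[-1.0, -0.002, -0.003], [-0.002, 1.0, 0.003], [0.003, 0.003, -1.0]]
ft_force: [0.0, 0.6, -6.1]
grip_width: 0.0564
```

```bash
python3 go.py .610 -.208 .16 180.2
```

```text
t 10.75 pos [ 0.5378 -0.3915  0.1525] xang -179.88 shift [-0.0726  0.1833 -0.0072] turn -0.0013 q [ -46.   37.   61.   -0.   82. -136.] F [ 0.   0.6 -6.1] w 0.0564
```

Emit:
play_rows:
  targets: "-0.016 0.04 -0.005 0 1;-0.032 0.08 -0.007 0 1;-0.048 0.12 -0.007 0 1;-0.063 0.16 -0.007 0 1;-0.072 0.183 -0.007 0 1"

```text
time_s: 11.25
position: [0.6102, -0.2055, 0.1596]
tool_rot: [[-1.0, -0.004, -0.004], [-0.004, 1.0, 0.003], [0.004, 0.003, -1.0]]
ft_force: [-0.0, 0.2, -5.9]
grip_width: 0.0564
```

Emit:
play_rows:
  targets: "0 0 0 0 1;0 0 0 0 1;0 0 0 0 1;0 0 0 0 1"

```text
time_s: 11.65
position: [0.6096, -0.2102, 0.1612]
tool_rot: [[-1.0, -0.001, -0.001], [-0.001, 1.0, 0.0], [0.001, 0.0, -1.0]]
ft_force: [-1.1, 0.1, -5.9]
grip_width: 0.0567
```

```bash
python3 go.py .610 -.208 .13 180.2;cat > snap.py <<'E'
import sys
from rig import eyes
import cv2,numpy as np
k=sys.argv[1];a,b,c,e=map(int,sys.argv[2:6]);n=sys.argv[6] if len(sys.argv)>6 else "side"
d=eyes.get_image(n);np.savez(f"{n}{k}.npz",**d)
f=min(780/(c-a),590/(e-b));print("scale",f)
cv2.imwrite(f"pics/{n}{k}.png",cv2.convertScaleAbs(cv2.resize(d["pixels"][b:e,a:c,::-1],None,fx=f,fy=f,interpolation=cv2.INTER_CUBIC),alpha=1.8))
E
python3 snap.py 6 290 160 430 290
```

```text
t 11.65 pos [ 0.6096 -0.2102  0.1612] xang -179.96 shift [-0.0004  0.0022  0.0312] turn -0.0028 q [ -30.   34.   64.   -0.   81. -120.] F [-1.1  0.1 -5.9] w 0.0567
scale 4.538461538461538
```

View pics/side6.png

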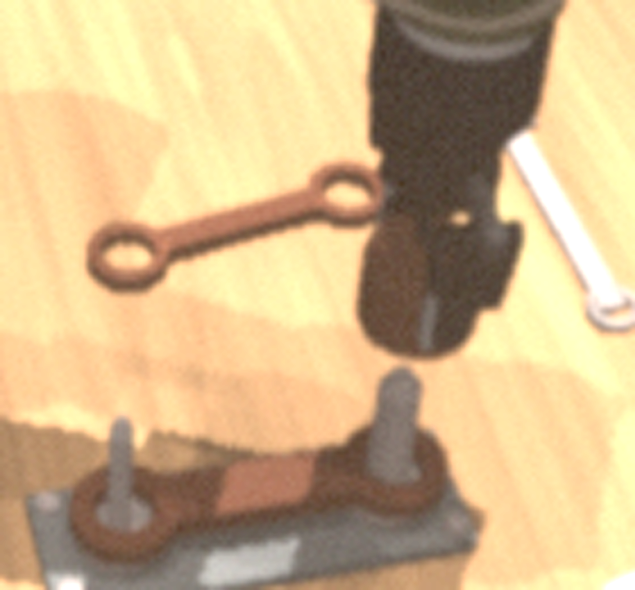

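```bash
python3 - <<'E'
from h import *
S=np.load("side6.npz");t=np.linspace(0,6.28,90);f=590/130
z=.1612-.0122
for c in((.6096,-.2102),(.610,-.208)):
  q=np.c_[c[0]+.029*np.cos(t),c[1]+.029*np.sin(t),np.full(90,z)]
  p=(proj(S,q)-[290,160]+.5)*f-.5;print(p.min(0),p.max(0))
p=(proj(S,[[.610,-.208,.106],[.610,-.208,.04]])-[290,160]+.5)*f-.5;print("pin tip pred",p)
E
```

```text
[350.77023043 271.86664029] [473.77203884 362.29899634]
[350.23506873 268.51818446] [473.05098679 358.67975913]
pin tip pred [[401.5968788  373.02722224]
 [387.23831125 459.43048023]]
```

Emit:
play_rows:
  targets: "0.001 0.0015 0.015 0 1;0.001 0.0015 0.03 0 1;0.001 0.0015 0.038 0 1;0.001 0.0015 0.046 0 1;0.001 0.0015 0.052 0 1"

```text
time_s: 12.2
position: [0.6092, -0.2079, 0.1095]
tool_rot: [[-1.0, -0.002, 0.0], [-0.002, 1.0, -0.0], [-0.0, -0.0, -1.0]]
ft_force: [-0.7, -0.1, -6.2]
grip_width: 0.0566
```

```bash
python3 go.py .609 -.208 .052 180.2;python3 snap.py 7 290 160 430 290
```

```text
t 12.2 pos [ 0.6092 -0.2079  0.1095] xang -179.9 shift [ 0.0002 -0.0001  0.0575] turn -0.0017 q [ -29.   37.   69.   -0.   75. -119.] F [-0.7 -0.1 -6.2] w 0.0566
scale 4.538461538461538
```

View pics/side7.png

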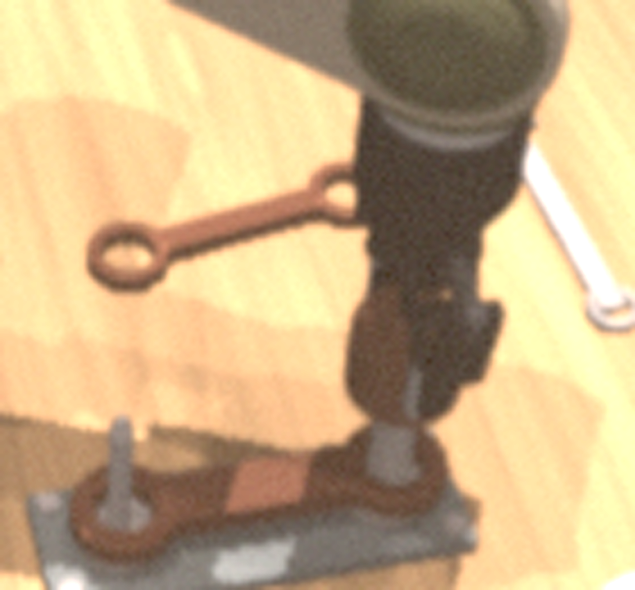

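Emit:
play_rows:
  targets: "0 0 0.007 0 1;0 0 0.014 0 1;0 0 0.021 0 1"

```text
time_s: 12.55
position: [0.6092, -0.2076, 0.0884]
tool_rot: [[-1.0, -0.002, 0.0], [-0.002, 1.0, -0.0], [-0.0, -0.0, -1.0]]
ft_force: [0.8, -0.4, -5.9]
grip_width: 0.0563
```

Emit:
play_rows:
  targets: "0 0 0.01 0 1;0 0 0.02 0 1;0 0 0.028 0 1;0 0 0.032 0 1"

```text
time_s: 12.95
position: [0.6088, -0.2074, 0.0556]
tool_rot: [[-1.0, -0.002, -0.001], [-0.002, 1.0, 0.001], [0.001, 0.001, -1.0]]
ft_force: [0.1, 1.0, -6.3]
grip_width: 0.0566
```

Emit:
play_rows:
  targets: "0 0 0.0015 0 1;0 0 0.003 0 1;0 0 0.003 0 1"

```text
time_s: 13.25
position: [0.6092, -0.2077, 0.054]
tool_rot: [[-1.0, -0.002, 0.0], [-0.002, 1.0, -0.0], [-0.0, -0.0, -1.0]]
ft_force: [-0.8, -0.3, -5.4]
grip_width: 0.0567
```

Emit:
play_rows:
  targets: "0 0 0.0015 0 1;0 0 0.003 0 1;0 0 0.003 0 1"

```text
time_s: 13.55
position: [0.6094, -0.2077, 0.0523]
tool_rot: [[-1.0, -0.002, 0.001], [-0.002, 1.0, -0.001], [-0.001, -0.001, -1.0]]
ft_force: [-2.2, 0.9, 4.6]
grip_width: 0.0567
```

Emit:
play_rows:
  targets: "0 0 0 0 0;0 0 0 0 0;0 0 0 0 0;0 0 0 0 0;0 0 -0.01 0 0"

```text
time_s: 14.05
position: [0.6086, -0.2073, 0.06]
tool_rot: [[-1.0, -0.002, -0.002], [-0.002, 1.0, 0.001], [0.002, 0.001, -1.0]]
ft_force: [-0.1, 0.1, 0.2]
grip_width: 0.0855
```

Emit:
play_rows:
  targets: "0 0 -0.04 0 0;0 0 -0.08 0 0;0 0 -0.12 0 0;0 0 -0.13 0 0;0 0 -0.13 0 0"

```text
time_s: 14.55
position: [0.6096, -0.2078, 0.1931]
tool_rot: [[-1.0, -0.002, 0.004], [-0.002, 1.0, -0.002], [-0.004, -0.002, -1.0]]
ft_force: [0.1, -0.2, -0.1]
grip_width: 0.0856
```

```bash
python3 go.py .4925 .378 .15 180.2;python3 snap.py 8 290 160 430 290
```

```text
t 14.55 pos [ 0.6096 -0.2078  0.1931] xang -179.87 shift [0.1159 0.5862 0.0415] turn -0.0012 q [ -29.   33.   62.   -0.   85. -119.] F [ 0.1 -0.2 -0.1] w 0.0856
scale 4.538461538461538
```

View pics/side8.png

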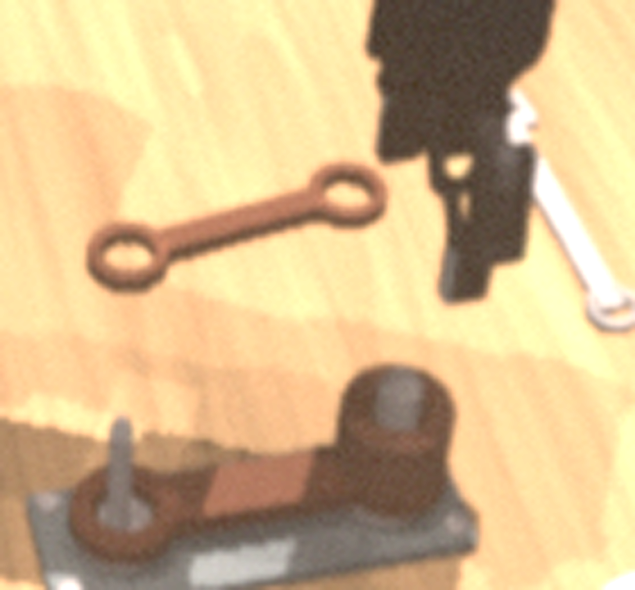

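Emit:
play_rows:
  targets: "0.009 0.045 0 0 0;0.018 0.09 0 0 0;0.027 0.135 0.01 0 0;0.036 0.18 0.015 0 0;0.045 0.225 0.02 0 0"

```text
time_s: 15.1
position: [0.5621, 0.0191, 0.1686]
tool_rot: [[-1.0, -0.002, -0.004], [-0.002, 1.0, 0.001], [0.004, 0.001, -1.0]]
ft_force: [0.3, -0.5, -0.1]
grip_width: 0.0849
```

Emit:
play_rows:
  targets: "0.009 0.045 0 0 0;0.018 0.09 0 0 0;0.027 0.135 0 0 0;0.036 0.18 0 0 0;0.045 0.225 0 0 0"

```text
time_s: 15.6
position: [0.5167, 0.2437, 0.1689]
tool_rot: [[-1.0, -0.002, -0.004], [-0.002, 1.0, -0.001], [0.004, -0.001, -1.0]]
ft_force: [1.0, -0.7, 0.3]
grip_width: 0.0852
```

```bash
python3 go.py .4925 .378 .15 180.2
```

```text
t 15.6 pos [0.5167 0.2437 0.1689] xang -179.88 shift [0.0239 0.1343 0.0188] turn -0.0014 q [ 13.  27.  77.  -0.  77. -77.] F [ 1.  -0.7  0.3] w 0.0852
```

Emit:
play_rows:
  targets: "0.008 0.045 0 0 0;0.016 0.09 0.02 0 0;0.022 0.125 0.04 0 0;0.024 0.134 0.06 0 0;0.024 0.134 0.07 0 0"

```text
time_s: 16.1
position: [0.4917, 0.3768, 0.097]
tool_rot: [[-1.0, -0.005, -0.006], [-0.005, 1.0, -0.003], [0.006, -0.003, -1.0]]
ft_force: [-0.5, -1.1, -0.3]
grip_width: 0.0856
```

Emit:
play_rows:
  targets: "0 0 0 0 0;0 0 0 0 0;0 0 0 0 0"

```text
time_s: 16.4
position: [0.4946, 0.3754, 0.1018]
tool_rot: [[-1.0, -0.001, 0.001], [-0.001, 1.0, 0.001], [-0.001, 0.001, -1.0]]
ft_force: [0.0, 0.9, 0.2]
grip_width: 0.0858
```

```bash
python3 go.py .4925 .378 .010 180.2
```

```text
t 16.4 pos [0.4946 0.3754 0.1018] xang -179.95 shift [0.0023 0.0025 0.0918] turn -0.0026 q [ 26.  35.  73.  -0.  71. -64.] F [0.  0.9 0.2] w 0.0858
```

Emit:
play_rows:
  targets: "0.002 0.002 0.03 0 0;0.002 0.002 0.06 0 0;0.002 0.002 0.08 0 0;0.002 0.002 0.09 0 0;0.002 0.002 0.0915 0 0"

```text
time_s: 16.9
position: [0.492, 0.3777, 0.0091]
tool_rot: [[-1.0, -0.002, -0.001], [-0.002, 1.0, -0.0], [0.001, -0.0, -1.0]]
ft_force: [-0.3, 0.1, 1.1]
grip_width: 0.0852
```

Emit:
play_rows:
  targets: "0 0 0 0 0;0 0 0 0 1;0 0 0 0 1;0 0 0 0 1;0 0 0 0 1"
  force: 60

```text
time_s: 17.4
position: [0.4923, 0.3784, 0.0102]
tool_rot: [[-1.0, -0.002, 0.001], [-0.002, 1.0, 0.001], [-0.001, 0.001, -1.0]]
ft_force: [-0.8, 0.5, 5.3]
grip_width: 0.0382
```

Emit:
play_rows:
  targets: "0 0 0 0 1;0 0 0 0 1;0 0 0 0 1"

```text
time_s: 17.7
position: [0.4923, 0.3784, 0.0102]
tool_rot: [[-1.0, -0.002, 0.001], [-0.002, 1.0, 0.001], [-0.001, 0.001, -1.0]]
ft_force: [-0.1, 0.0, 5.6]
grip_width: 0.0382
```

```bash
python3 go.py .4925 .378 .150 180.2;python3 snap.py 9 250 80 360 170;python3 snap.py 9 120 160 240 250 top
```

```text
t 17.7 pos [0.4923 0.3784 0.0102] xang -179.87 shift [-0.0004 -0.0003 -0.1398] turn -0.0012 q [ 27.  42.  78.   0.  60. -63.] F [-0.1  0.   5.6] w 0.0382
scale 6.555555555555555
scale 6.5
```

View pics/side9.png

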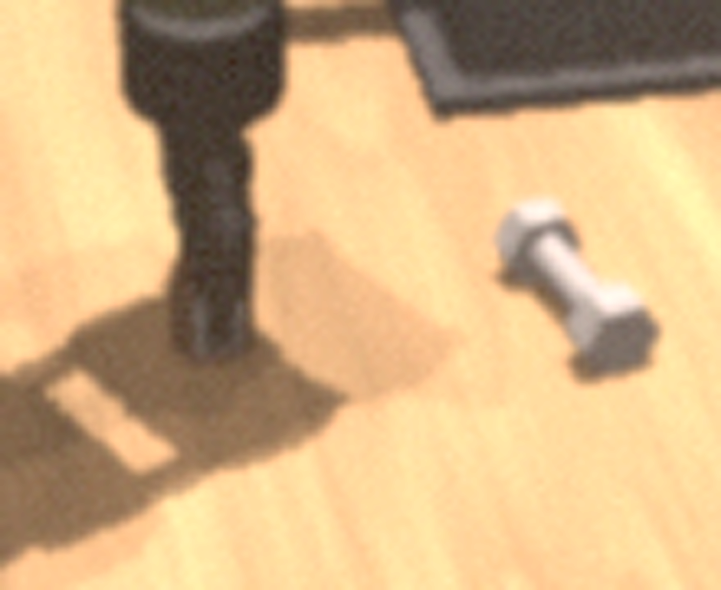

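Emit:
play_rows:
  targets: "0 0 -0.02 0 1;0 0 -0.06 0 1;0 0 -0.105 0 1;0 0 -0.15 0 1;0 0 -0.15 0 1"

```text
time_s: 18.3
position: [0.4938, 0.3792, 0.1656]
tool_rot: [[-1.0, -0.002, 0.01], [-0.002, 1.0, 0.005], [-0.01, 0.005, -1.0]]
ft_force: [0.3, -0.3, -2.7]
grip_width: 0.0381
```

Emit:
play_rows:
  targets: "0.002 -0.045 0 0 1;0.004 -0.09 0 0 1;0.006 -0.135 0 0 1;0.007 -0.18 0 0 1;0.009 -0.225 0 0 1"

```text
time_s: 18.8
position: [0.4824, 0.1514, 0.1582]
tool_rot: [[-1.0, -0.003, -0.002], [-0.003, 1.0, -0.0], [0.002, -0.0, -1.0]]
ft_force: [1.1, -0.1, -2.7]
grip_width: 0.0377
```

Emit:
play_rows:
  targets: "0.002 -0.045 0 0 1;0.004 -0.09 0 0 1;0.006 -0.135 0 0 1;0.007 -0.18 0 0 1;0.009 -0.225 0 0 1"

```text
time_s: 19.3
position: [0.4739, -0.0735, 0.1584]
tool_rot: [[-1.0, -0.002, -0.002], [-0.002, 1.0, 0.001], [0.002, 0.001, -1.0]]
ft_force: [1.1, 0.0, -3.7]
grip_width: 0.0382
```

```bash
python3 go.py .470 -.208 .16 180.2
```

```text
t 19.3 pos [ 0.4739 -0.0735  0.1584] xang -179.88 shift [ 0.0042 -0.1345 -0.0017] turn -0.0013 q [ -23.   19.   92.   -0.   69. -113.] F [ 1.1  0.  -3.7] w 0.0382
```

Emit:
play_rows:
  targets: "0.002 -0.045 -0.002 0 1;0.003 -0.09 -0.002 0 1;0.004 -0.12 -0.002 0 1;0.004 -0.134 -0.002 0 1;0.004 -0.134 -0.002 0 1"

```text
time_s: 19.8
position: [0.4707, -0.2069, 0.1603]
tool_rot: [[-1.0, -0.0, -0.001], [-0.0, 1.0, 0.001], [0.001, 0.001, -1.0]]
ft_force: [-0.2, 0.3, -3.2]
grip_width: 0.0382
```

Emit:
play_rows:
  targets: "0 0 0 0 1;0 0 0 0 1;0 0 0 0 1"

```text
time_s: 20.1
position: [0.4712, -0.2047, 0.1613]
tool_rot: [[-1.0, -0.004, -0.0], [-0.004, 1.0, 0.0], [0.0, 0.0, -1.0]]
ft_force: [-0.6, -0.8, -2.6]
grip_width: 0.0381
```

```bash
python3 go.py .470 -.208 .13 180.2;python3 snap.py 10 270 170 400 290
```

```text
t 20.1 pos [ 0.4712 -0.2047  0.1613] xang -179.78 shift [ 0.0012 -0.0033  0.0313] turn 0.0003 q [ -37.   22.   87.    0.   71. -127.] F [-0.6 -0.8 -2.6] w 0.0381
scale 4.916666666666667
```

View pics/side10.png

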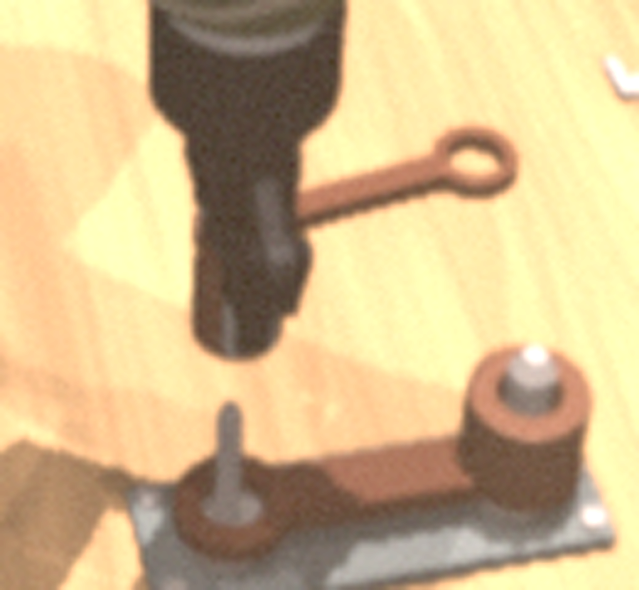

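```bash
python3 - <<'E'
from h import *
S=np.load("side10.npz");t=np.linspace(0,6.28,90);f=590/120
z=.1613-.0102
for c in((.4712,-.2047),(.470,-.208)):
  q=np.c_[c[0]+.020*np.cos(t),c[1]+.020*np.sin(t),np.full(90,z)]
  p=(proj(S,q)-[270,170]+.5)*f-.5;print(p.min(0),p.max(0),p.mean(0))
print("pin",(proj(S,[[.470,-.208,.106]])-[270,170]+.5)*f-.5)
E
```

```text
[185.29258818 293.45210646] [279.08947662 363.39558435] [232.67641849 328.09891667]
[184.12606116 299.37405439] [278.15016318 369.65242192] [231.62489571 334.18623449]
pin [[228.68004709 402.82743776]]
```

Emit:
play_rows:
  targets: "0.001 -0.0035 0.01 0 1;0.001 -0.0035 0.025 0 1;0.001 -0.0035 0.035 0 1;0.001 -0.0035 0.04 0 1;0.001 -0.0035 0.04 0 1"

```text
time_s: 20.65
position: [0.4699, -0.2092, 0.1206]
tool_rot: [[-1.0, -0.002, -0.001], [-0.002, 1.0, 0.001], [0.001, 0.001, -1.0]]
ft_force: [0.5, -0.0, -2.6]
grip_width: 0.038
```

```bash
python3 go.py .470 -.208 .05 180.2;python3 snap.py 11 270 170 400 290
```

```text
t 20.65 pos [ 0.4699 -0.2092  0.1206] xang -179.87 shift [-0.0002  0.0012  0.0706] turn -0.0012 q [ -37.   25.   90.   -0.   65. -127.] F [ 0.5 -0.  -2.6] w 0.038
scale 4.916666666666667
```

View pics/side11.png

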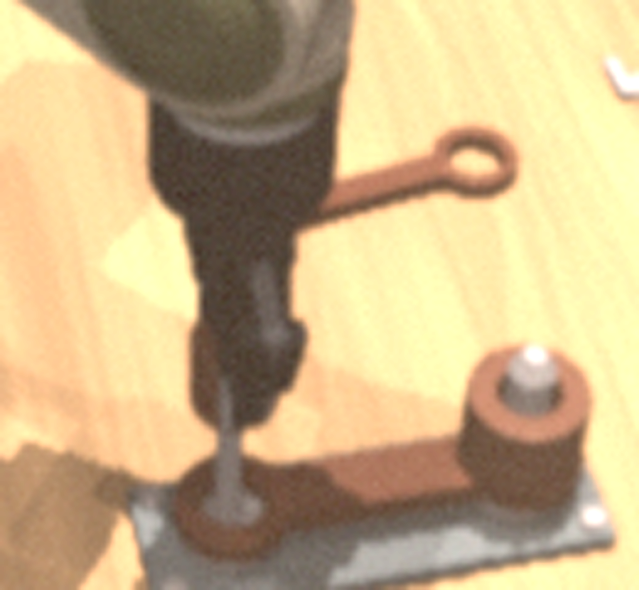

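Emit:
play_rows:
  targets: "0 0.001 0.004 0 1;0 0.001 0.008 0 1;0 0.001 0.012 0 1;0 0.001 0.016 0 1"

```text
time_s: 21.1
position: [0.4702, -0.2084, 0.105]
tool_rot: [[-1.0, -0.002, 0.0], [-0.002, 1.0, -0.0], [-0.0, -0.0, -1.0]]
ft_force: [-0.5, 0.7, -2.9]
grip_width: 0.0381
```

Emit:
play_rows:
  targets: "0 0 0.006 0 1;0 0 0.012 0 1;0 0 0.018 0 1;0 0 0.024 0 1"

```text
time_s: 21.5
position: [0.4701, -0.2084, 0.0807]
tool_rot: [[-1.0, -0.002, -0.0], [-0.002, 1.0, 0.0], [0.0, 0.0, -1.0]]
ft_force: [0.6, -0.4, -2.3]
grip_width: 0.0381
```

Emit:
play_rows:
  targets: "0 0 0.008 0 1;0 0 0.016 0 1;0 0 0.022 0 1;0 0 0.026 0 1"

```text
time_s: 21.9
position: [0.47, -0.2083, 0.0546]
tool_rot: [[-1.0, -0.002, -0.001], [-0.002, 1.0, 0.0], [0.001, 0.0, -1.0]]
ft_force: [0.1, -0.4, -2.4]
grip_width: 0.0382
```

Emit:
play_rows:
  targets: "0 0 0.0015 0 1;0 0 0.003 0 1;0 0 0.003 0 1"

```text
time_s: 22.2
position: [0.4702, -0.2084, 0.0524]
tool_rot: [[-1.0, -0.002, 0.0], [-0.002, 1.0, -0.0], [-0.0, -0.0, -1.0]]
ft_force: [0.2, -0.8, -2.0]
grip_width: 0.038
```

Emit:
play_rows:
  targets: "0 0 0.001 0 1;0 0 0.0015 0 1;0 0 0.0015 0 1"

```text
time_s: 22.5
position: [0.4701, -0.2084, 0.0508]
tool_rot: [[-1.0, -0.002, 0.0], [-0.002, 1.0, 0.0], [-0.0, 0.0, -1.0]]
ft_force: [0.3, 0.4, -2.0]
grip_width: 0.038
```

Emit:
play_rows:
  targets: "0 0 0.001 0 1;0 0 0.0015 0 1;0 0 0.0015 0 1"

```text
time_s: 22.8
position: [0.4703, -0.2085, 0.0502]
tool_rot: [[-1.0, -0.002, 0.001], [-0.002, 1.0, -0.001], [-0.001, -0.001, -1.0]]
ft_force: [-2.9, 1.0, 6.4]
grip_width: 0.0385
```

Contact at the expected height. Release and rise.

Emit:
play_rows:
  targets: "0 0 0 0 0;0 0 0 0 0;0 0 0 0 0;0 0 0 0 0;0 0 -0.01 0 0"

```text
time_s: 23.3
position: [0.4696, -0.2081, 0.0587]
tool_rot: [[-1.0, -0.002, -0.002], [-0.002, 1.0, 0.001], [0.002, 0.001, -1.0]]
ft_force: [-0.3, 0.4, 0.1]
grip_width: 0.085
```

Emit:
play_rows:
  targets: "0 0 -0.04 0 0;0 0 -0.08 0 0;0 0 -0.12 0 0;0 0 -0.13 0 0;0 0 -0.13 0 0"

```text
time_s: 23.8
position: [0.4705, -0.2087, 0.1911]
tool_rot: [[-1.0, -0.002, 0.003], [-0.002, 1.0, -0.002], [-0.003, -0.002, -1.0]]
ft_force: [-0.3, -0.3, -0.3]
grip_width: 0.0853
```

```bash
python3 go.py .588 .002 .15 189.9;python3 snap.py 12 270 170 400 290
```

```text
t 23.8 pos [ 0.4705 -0.2087  0.1911] xang -179.87 shift [-0.1178  0.2105  0.041 ] turn -0.1705 q [ -37.   20.   84.   -0.   76. -127.] F [-0.3 -0.3 -0.3] w 0.0853
scale 4.916666666666667
```

View pics/side12.png

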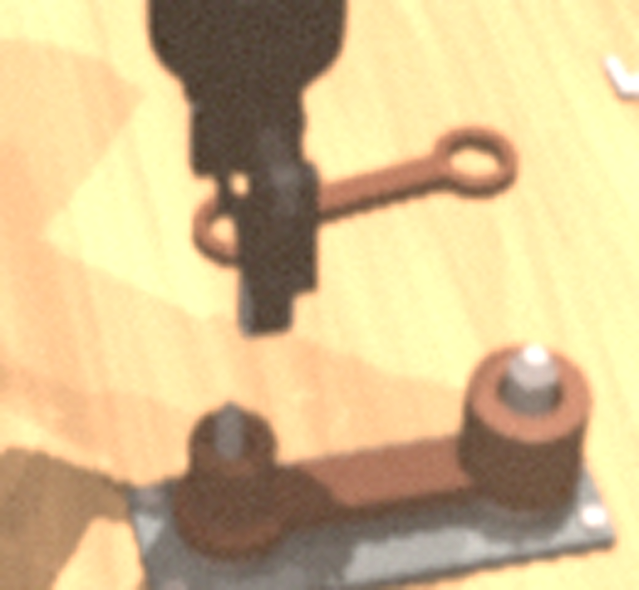

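Both collars are seated. Next, the slim link.

Emit:
play_rows:
  targets: "-0.02 0.038 0 -0.04 0;-0.045 0.08 0 -0.08 0;-0.068 0.122 0.01 -0.12 0;-0.09 0.162 0.02 -0.16 0;-0.112 0.2 0.03 -0.17 0"

```text
time_s: 24.35
position: [0.5816, -0.0061, 0.1569]
tool_rot: [[-0.985, -0.173, -0.004], [-0.173, 0.985, 0.001], [0.003, 0.001, -1.0]]
ft_force: [-0.3, -1.0, 0.1]
grip_width: 0.0859
```

Emit:
play_rows:
  targets: "0 0 0 0 0;0 0 0 0 0;0 0 0 0 0"

```text
time_s: 24.65
position: [0.5811, -0.0089, 0.1585]
tool_rot: [[-0.985, -0.17, -0.002], [-0.17, 0.985, 0.0], [0.002, 0.0, -1.0]]
ft_force: [0.2, -0.1, 0.0]
grip_width: 0.0856
```

```bash
python3 go.py .588 .002 .08 189.9
```

```text
t 24.65 pos [ 0.5811 -0.0089  0.1585] xang -170.19 shift [-0.0088  0.0095  0.0785] turn -0.0015 q [ -13.   28.   76.   -0.   76. -112.] F [ 0.2 -0.1  0. ] w 0.0856
```

Emit:
play_rows:
  targets: "-0.009 0.0095 0.03 0 0;-0.009 0.0095 0.06 0 0;-0.009 0.0095 0.0785 0 0;-0.009 0.0095 0.0785 0 0;-0.009 0.0095 0.0785 0 0"

```text
time_s: 25.15
position: [0.589, 0.0017, 0.0815]
tool_rot: [[-0.985, -0.17, 0.0], [-0.17, 0.985, -0.0], [-0.0, -0.0, -1.0]]
ft_force: [-0.9, -0.3, 0.6]
grip_width: 0.0853
```

```bash
python3 go.py .588 .002 .004 189.9
```

```text
t 25.15 pos [0.589  0.0017 0.0815] xang -170.22 shift [0.001  0.0005 0.0775] turn -0.0021 q [ -11.   34.   80.   -0.   66. -111.] F [-0.9 -0.3  0.6] w 0.0853
```

Emit:
play_rows:
  targets: "0.001 0.0005 0.03 0 0;0.001 0.0005 0.055 0 0;0.001 0.0005 0.07 0 0;0.001 0.0005 0.0775 0 0;0.001 0.0005 0.0775 0 0"

```text
time_s: 25.65
position: [0.5881, 0.0027, 0.0038]
tool_rot: [[-0.985, -0.171, 0.0], [-0.171, 0.985, -0.0], [-0.0, -0.0, -1.0]]
ft_force: [-0.1, 1.0, 0.6]
grip_width: 0.0855
```

Emit:
play_rows:
  targets: "0 0 0 0 0;0 0 0 0 1;0 0 0 0 1;0 0 0 0 1;0 0 0 0 1"
  force: 60

```text
time_s: 26.15
position: [0.5879, 0.003, 0.0036]
tool_rot: [[-0.985, -0.171, 0.0], [-0.171, 0.985, -0.0], [-0.0, -0.0, -1.0]]
ft_force: [0.7, -0.2, 0.2]
grip_width: 0.0284
```

Emit:
play_rows:
  targets: "0 0 0 0 1;0 0 0 0 1;0 0 0 0 1;0 0 0 0 1"

```text
time_s: 26.55
position: [0.588, 0.003, 0.0037]
tool_rot: [[-0.985, -0.171, 0.001], [-0.171, 0.985, -0.0], [-0.001, -0.0, -1.0]]
ft_force: [-1.8, 0.7, 5.7]
grip_width: 0.016
```

Emit:
play_rows:
  targets: "0 0 -0.02 0 1;0 0 -0.06 0 1;0 0 -0.105 0 1;0 0 -0.15 0 1;0 0 -0.165 0 1"

```text
time_s: 27.05
position: [0.5889, 0.003, 0.1724]
tool_rot: [[-0.985, -0.172, 0.006], [-0.172, 0.985, -0.001], [-0.006, -0.002, -1.0]]
ft_force: [0.2, -0.2, -4.3]
grip_width: 0.016
```

Emit:
play_rows:
  targets: "0 0 0 0 1;0 0 0 0 1"

```text
time_s: 27.25
position: [0.5871, 0.0032, 0.1666]
tool_rot: [[-0.985, -0.171, -0.003], [-0.171, 0.985, 0.001], [0.003, 0.001, -1.0]]
ft_force: [-0.4, -0.8, -5.3]
grip_width: 0.0159
```

```bash
python3 go.py .540 -.208 .165 180.2
```

```text
t 27.25 pos [0.5871 0.0032 0.1666] xang -170.13 shift [ 0.0826 -0.2     0.0016] turn 0.1687 q [ -11.   29.   74.    0.   77. -111.] F [-0.4 -0.8 -5.3] w 0.0159
```

Emit:
play_rows:
  targets: "0.016 -0.038 0 0.03 1;0.032 -0.078 0 0.07 1;0.05 -0.12 0 0.11 1;0.066 -0.16 0 0.15 1;0.078 -0.19 0 0.169 1"

```text
time_s: 27.75
position: [0.5421, -0.1995, 0.1657]
tool_rot: [[-1.0, -0.0, -0.004], [-0.0, 1.0, 0.002], [0.004, 0.002, -1.0]]
ft_force: [0.0, 1.2, -4.7]
grip_width: 0.0163
```

Emit:
play_rows:
  targets: "0 0 0 0 1;0 0 0 0 1;0 0 0 0 1;0 0 0 0 1"

```text
time_s: 28.15
position: [0.5436, -0.1963, 0.1677]
tool_rot: [[-1.0, -0.005, -0.001], [-0.005, 1.0, 0.001], [0.001, 0.001, -1.0]]
ft_force: [-0.1, -0.1, -3.8]
grip_width: 0.0162
```

```bash
python3 go.py .540 -.208 .14 180.2
```

```text
t 28.15 pos [ 0.5436 -0.1963  0.1677] xang -179.72 shift [ 0.0037 -0.0117  0.0277] turn 0.0013 q [ -32.   28.   76.    0.   77. -122.] F [-0.1 -0.1 -3.8] w 0.0162
```

Emit:
play_rows:
  targets: "0.002 -0.006 0.01 0.001 1;0.0035 -0.0115 0.025 0.001 1;0.0035 -0.0115 0.028 0.001 1;0.0035 -0.0115 0.028 0.001 1;0.0035 -0.0115 0.028 0.001 1"

```text
time_s: 28.65
position: [0.5404, -0.2089, 0.1407]
tool_rot: [[-1.0, -0.003, 0.001], [-0.003, 1.0, -0.0], [-0.001, -0.0, -1.0]]
ft_force: [0.8, 1.3, -3.8]
grip_width: 0.016
```

```bash
python3 go.py .540 -.208 .085 180.2;python3 snap.py 13 270 170 400 290
```

```text
t 28.65 pos [ 0.5404 -0.2089  0.1407] xang -179.85 shift [0.0004 0.0009 0.0557] turn -0.0009 q [ -33.   29.   78.    0.   73. -123.] F [ 0.8  1.3 -3.8] w 0.016
scale 4.916666666666667
```

View pics/side13.png

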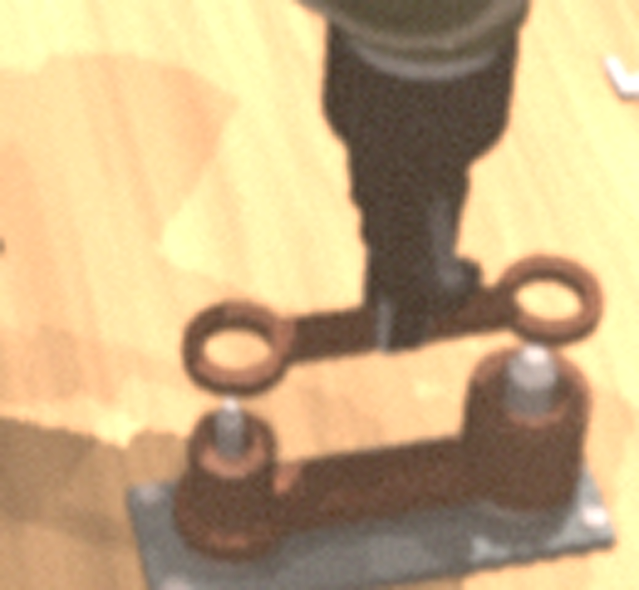

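```bash
python3 - <<'E'
from h import *
S=np.load("side13.npz");f=590/120
g=lambda x,y:((x+.5)/f-.5+270,(y+.5)/f-.5+170)
for z in(.146,.149):
  print(z,plane(S,[g(235,346),g(550,299)],z).round(4)[:,:2].tolist())
print("tips",plane(S,[g(231,401),g(534,351)],.106).round(4)[:,:2].tolist())
E
```

```text
0.146 [[0.4712, -0.2106], [0.6119, -0.2112]]
0.149 [[0.4706, -0.2131], [0.6107, -0.2138]]
tips [[0.4712, -0.2072], [0.611, -0.2058]]
```

Emit:
play_rows:
  targets: "0.0003 0.001 0.008 0 1;0.0003 0.001 0.016 0 1;0.0003 0.001 0.024 0 1;0.0003 0.001 0.032 0 1;0.0003 0.001 0.038 0 1"

```text
time_s: 29.2
position: [0.5396, -0.2079, 0.1013]
tool_rot: [[-1.0, -0.002, -0.001], [-0.002, 1.0, 0.001], [0.001, 0.001, -1.0]]
ft_force: [-0.0, 0.7, -4.9]
grip_width: 0.0159
```

```bash
python3 go.py .540 -.208 .086 180.2;python3 snap.py 14 270 170 400 290
```

```text
t 29.2 pos [ 0.5396 -0.2079  0.1013] xang -179.88 shift [-0.0004 -0.0001  0.0153] turn -0.0013 q [ -33.   32.   81.   -0.   68. -123.] F [-0.   0.7 -4.9] w 0.0159
scale 4.916666666666667
```

View pics/side14.png

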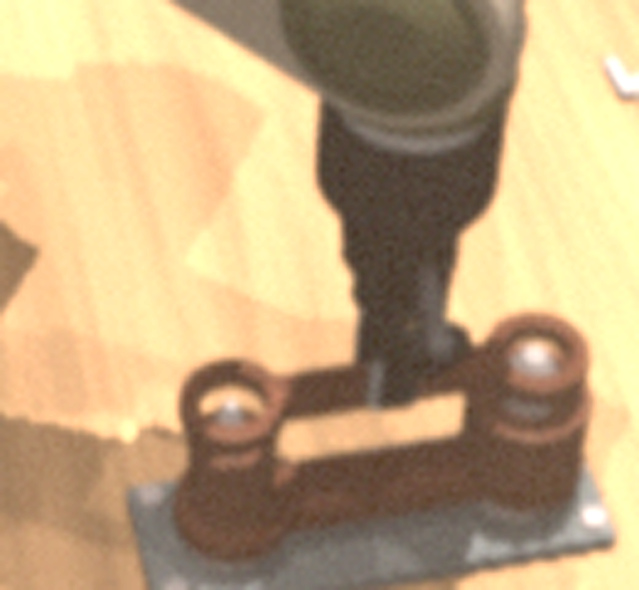

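Both tips are inside the bores; lower on.

Emit:
play_rows:
  targets: "0 0 0.004 0 1;0 0 0.008 0 1;0 0 0.011 0 1;0 0 0.0125 0 1"

```text
time_s: 29.65
position: [0.5398, -0.208, 0.0896]
tool_rot: [[-1.0, -0.002, -0.0], [-0.002, 1.0, 0.0], [0.0, 0.0, -1.0]]
ft_force: [0.0, 0.8, -4.8]
grip_width: 0.0159
```

Emit:
play_rows:
  targets: "0 0 0.001 0 1;0 0 0.002 0 1;0 0 0.002 0 1"

```text
time_s: 29.95
position: [0.5398, -0.208, 0.0878]
tool_rot: [[-1.0, -0.002, 0.0], [-0.002, 1.0, -0.0], [-0.0, -0.0, -1.0]]
ft_force: [0.7, -0.8, -3.1]
grip_width: 0.0157
```

Emit:
play_rows:
  targets: "0 0 0.001 0 1;0 0 0.002 0 1;0 0 0.002 0 1"

```text
time_s: 30.25
position: [0.5398, -0.208, 0.0858]
tool_rot: [[-1.0, -0.002, 0.0], [-0.002, 1.0, -0.0], [-0.0, -0.0, -1.0]]
ft_force: [-0.1, 0.1, -4.6]
grip_width: 0.016
```

Emit:
play_rows:
  targets: "0 0 0.001 0 1;0 0 0.0015 0 1;0 0 0.0015 0 1"

```text
time_s: 30.55
position: [0.5399, -0.2081, 0.0857]
tool_rot: [[-1.0, -0.002, 0.001], [-0.002, 1.0, -0.001], [-0.001, -0.001, -1.0]]
ft_force: [-4.3, 2.0, 7.1]
grip_width: 0.0156
```

Emit:
play_rows:
  targets: "0 0 0 0 0;0 0 0 0 0;0 0 0 0 0;0 0 0 0 0;0 0 0 0 0"

```text
time_s: 31.05
position: [0.5398, -0.208, 0.0843]
tool_rot: [[-1.0, -0.002, -0.0], [-0.002, 1.0, 0.0], [0.0, 0.0, -1.0]]
ft_force: [0.0, 0.4, 0.2]
grip_width: 0.0848
```

Emit:
play_rows:
  targets: "0 0 -0.02 0 0;0 0 -0.06 0 0;0 0 -0.1 0 0;0 0 -0.13 0 0;0 0.04 -0.13 0 0"

```text
time_s: 31.55
position: [0.5413, -0.1714, 0.2184]
tool_rot: [[-1.0, 0.002, 0.007], [0.002, 1.0, -0.005], [-0.007, -0.005, -1.0]]
ft_force: [0.9, 0.9, -1.0]
grip_width: 0.0854
```

Emit:
play_rows:
  targets: "0 0.05 0 0 0;0 0.1 0 0 0;0 0.15 0 0 0;0 0.19 0 0 0;0 0.19 0 0 0"

```text
time_s: 32.05
position: [0.5388, 0.0262, 0.2145]
tool_rot: [[-1.0, -0.007, 0.0], [-0.007, 1.0, 0.001], [-0.0, 0.001, -1.0]]
ft_force: [-0.4, -0.9, -0.7]
grip_width: 0.0854
```

Emit:
play_rows:
  targets: "0 0 0 0 0;0 0 0 0 0;0 0 0 0 0"

```text
time_s: 32.35
position: [0.5394, 0.0208, 0.2142]
tool_rot: [[-1.0, -0.0, -0.0], [-0.0, 1.0, -0.0], [0.0, -0.0, -1.0]]
ft_force: [0.1, 0.5, 0.2]
grip_width: 0.0858
```

```bash
python3 snap.py 15 270 170 460 300;python3 snap.py 15 270 80 520 270 top; python3 go.py .54 0 .2 180; python3 - <<'E'
from h import *
for n,bx in(("top",(345,130,430,250)),("side",(290,215,410,300))):
    d=np.load(n+"15.npz");P=pts(d)
    for k,c in(("thick",(.610,-.208)),("thin",(.470,-.208)),("mid",(.54,-.208))):
        r=np.hypot(P[...,0]-c[0],P[...,1]-c[1]);m=(r<(.022 if k!="mid" else .007))&(P[...,2]>.085)
        if k!="mid": m&=(r>.015)
        print(n,k,m.sum(),np.median(P[...,2][m]).round(4),P[m].mean(0).round(4))
E
```

```text
scale 4.105263157894737
scale 3.1052631578947367
t 32.45 pos [0.5394 0.0209 0.2143] xang -179.97 shift [-0.0006 -0.0209  0.0143] turn 0.0006 q [ -10.   22.   78.   -0.   81. -100.] F [ 0.   0.8 -0.3] w 0.0854
top thick 138 0.0946 [ 0.6104 -0.2087  0.0944]
top thin 146 0.0945 [ 0.4705 -0.2081  0.0943]
top mid 26 0.0948 [ 0.5402 -0.2077  0.0945]
side thick 121 0.0936 [ 0.61   -0.2085  0.0933]
side thin 127 0.0935 [ 0.4708 -0.207   0.0933]
side mid 26 0.0936 [ 0.54   -0.2082  0.0938]
```

View pics/side15.png

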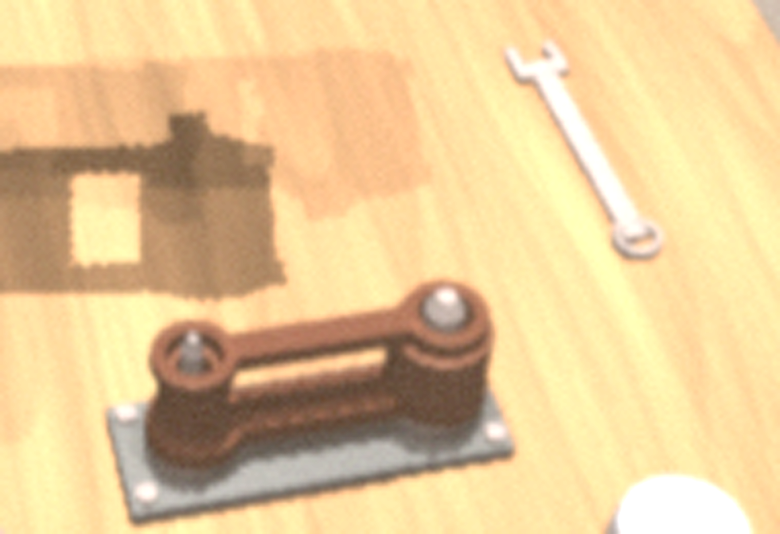

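View pics/top15.png

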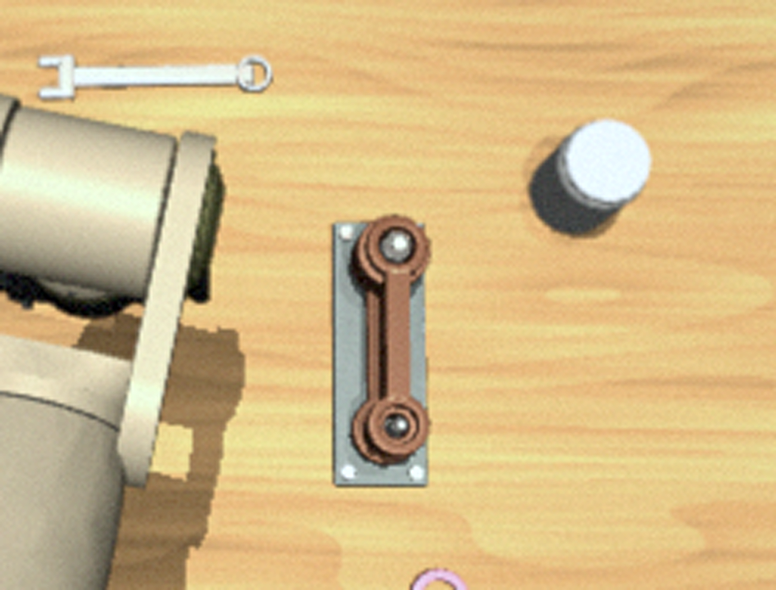

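The top picture shows the slim link over both pins, at (397,243) and (397,425). Its top face measures level at 94 mm, which is exactly the height of the full stack. The wrench and tin have not moved.

```bash
python3 -c "
from rig import env
print(env.close_job())"
```

```text
the job is handed in; nothing more can be done
None
```

I built the link pack in the order you asked: broad link over both pins, wide collar on the thick pin, narrow collar on the thin pin, then the slim link on top. I handed the job in at about 32.5 s of the allowed 106 s, with the gripper open and well clear of the work.

- **Seating:** both final pictures show both pins coming up through the slim link's bores. Its top face reads level in each view: 94.5–94.8 mm from the top camera and 93.5–93.6 mm from the side camera. A fully seated stack would be 94 mm.
- **Forces:** the highest force I read at the wrist was about 12 N, taken at the end of each move.
- **Bystanders:** the tin and the wrench look untouched in the last pictures. The bolt was outside their crops, but it still lay in place in the view taken when I gripped the narrow collar.
- **Disagreements:** the two cameras differed by about 2 mm in x on the fixture, so I worked from an average. The grip width read about 2 mm under the true size on the bar and collar grips. Neither affected the fits, and no check failed.

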